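Blow the crumbs off the bear cookies before icing

TASK

Get the bear cookies ready for icing: move every cookie from the wire rack onto the slotted plate of the blow-off station, lying flat, face up and not overlapping, and when all of them are there squeeze the air gun's trigger fully against its stop twice, keeping it squeezed for two seconds each time and letting it spring right back in between and at the end. Then lay all the cookies face up and side by side on the paper-covered icing board. The cookies are brittle, so hold them with a light grip, and leave everything else on the bench where it is.

Things in the scene. Friction and masses are not known exactly. Their poses are not given: they have to be found in the camera images.
- cookie1: One of 3 or 4 alike bear cookies (absent: None from the start), 80 mm long (x), 44 wide (y), 14 thick, 35 g. Origin: middle of the underside; x to the head, z up out of the face. Straight sides 44 mm apart from x = -40 to +12 mm; head a 40 mm disc centred at x = 20 mm. Grasp from above across y near x = 0. Cracks if the two fingers' forces on it add up to over 80 N: grip with about 20 N.
- cookie2: One of 3 or 4 alike bear cookies (absent: None from the start), 80 mm long (x), 44 wide (y), 14 thick, 35 g. Origin: middle of the underside; x to the head, z up out of the face. Straight sides 44 mm apart from x = -40 to +12 mm; head a 40 mm disc centred at x = 20 mm. Grasp from above across y near x = 0. Cracks if the two fingers' forces on it add up to over 80 N: grip with about 20 N.
- cookie3: One of 3 or 4 alike bear cookies (absent: None from the start), 80 mm long (x), 44 wide (y), 14 thick, 35 g. Origin: middle of the underside; x to the head, z up out of the face. Straight sides 44 mm apart from x = -40 to +12 mm; head a 40 mm disc centred at x = 20 mm. Grasp from above across y near x = 0. Cracks if the two fingers' forces on it add up to over 80 N: grip with about 20 N.
- cookie4: One of 3 or 4 alike bear cookies (absent: None from the start), 80 mm long (x), 44 wide (y), 14 thick, 35 g. Origin: middle of the underside; x to the head, z up out of the face. Straight sides 44 mm apart from x = -40 to +12 mm; head a 40 mm disc centred at x = 20 mm. Grasp from above across y near x = 0. Cracks if the two fingers' forces on it add up to over 80 N: grip with about 20 N.
- rack: Fixed wire cooling rack 250 x 210 mm (x, y) on which the cookies start, in rows about 120 mm apart (x), 100 mm from side to side (y). Origin at bench level under its centre; its top is 20 mm above the origin. Stands to one side of the station, left or right.
- station: Fixed blow-off station. Origin at bench level under the centre of its slotted plate, 200 x 230 mm (x, y), no rim, top 20 mm above the origin. Beyond the plate (+x) a grey pistol-shaped air gun is clamped on its side, mid height 105 mm: barrel 32 mm thick along x from x = 145 to 250 mm at y = -22 mm, its grip sticking out along +y, the trigger parallel in front of the grip.
- nozzle (a point): Tip of the bent brass nozzle before the barrel, at station x = 117, y = -22 mm, 91 mm up: the nearest part of the gun to the plate.
- trigger (a joint): Angle of the trigger: 0 released, 0.28 rad fully squeezed against its stop, turning towards the grip. Steel lever 8 mm thick, 22 mm high, reaching 80 mm along the station's +y from its upright hinge at station x = 169, y = 0, z = 105 mm. Sprung: 55 mm from the hinge it takes 3 N to start, 9.5 N at the stop; springs back when let go.
- trigger_pad (a point): Point on the trigger's front face where a finger presses, 55 mm from the hinge, mid height (station x = 165, y = 55, z = 105 mm when released); moves with the trigger. Trigger and grip are free from above: straddle both, one finger before the trigger, one behind the grip.
- grip_back (a point): Point on the rear face of the fixed grip facing away from trigger_pad (station x = 218, y = 55, z = 105 mm). Grip: 24 mm thick in x, 28 mm high (91 to 119 mm), y from -16 to 108 mm. Trigger and grip together are 53 mm thick here when released, about 38 mm when squeezed.
- board: Fixed icing board 250 x 210 mm (x, y), pale wood covered with white paper, no rim. Origin at bench level under its centre; its top is 12 mm above the origin. Stands on the other side of the station from the rack.
- tumbler: Bystander: empty glass tumbler, 68 mm across, 85 mm high; origin at its underside.
- cutter: Bystander: steel cutter ring, 72 mm across, 30 mm high.
- palette: Bystander: spatula 200 mm long lying on the bench.
- pearls: Bystander: small jar, 52 mm across, 75 mm high.
- scribe: Bystander: thin steel rod 130 mm long, 10 mm thick, lying between the station and what stands to its left (+y).
- dough_bar: Bystander: wooden thickness bar 130 x 14 x 12 mm lying between the station and what stands to its right (-y).
Not all that is in view belongs to the job. Leave any blue or green look-alike of the cookie3 alone.

How it is judged:
By the outcome, as a careful person would: the job done as asked, in the order asked, and still so for the second after the job is handed in, with the robot touching nothing.
Of cookie1, cookie2, cookie3, cookie4 only 3 to 4 are there at a start; the rules pass over those that are not, and their reading is None.
At some moment in a run one of cookie1, cookie2, cookie3, cookie4 may be knocked a few centimetres aside while the robot is not near it.
It also fails if it takes over 210 s, if anything falls off the work surface, if the arm or the gripper's body presses on something with over 40 N, if the wrist force passes 120 N, or if a joint passes its speed limit or range.

ROBOT

A 7-joint arm with a two-finger parallel gripper is mounted at the origin on the work surface. World frame = base frame: x ahead of the robot, y to its left, z up, the work surface at z = 0. Lengths are in m, angles in rad, forces in N, time in s.
With the tool pointing down it reaches from about 0.425 to 0.925 m from the base axis. Payload 6.8 kg.
Tool frame: the origin (TCP) lies on the centre line of the jaws, within the pads' length; the fingertips stand tips_ahead ahead of it and the grasp point (between the pads) is the TCP (tips_ahead is the distance from the TCP to the fingertips, in m); z points along the fingers, y is the line along which they close (so a half turn about z gives the same grasp; the last joint's range is limited). The gripper opens to 85 mm and grips with 20 to 120 N. Pads are 22 mm wide; open, the fingers measure 114 mm over their backs; the gripper's body (76 mm by 85 mm) begins 54 mm behind the grasp point. The pads swing forward as they close: fully open they stand 13 mm farther back than shut.
Start: joints at [-0.108, 0.477, 0.022, 1.555, -0.011, 1.109, -0.083], TCP at [0.675, 0, 0.25] pointing down, gripper open.
Joint ranges: [-2.96, 2.96], [-0.34, 2.1], [-1.41, 1.46], [0.24, 2.44], [-1.37, 4.51], [0.17, 1.92], [-2.96, 2.96]. Speed limits (rad/s): [2.39, 2.39, 3.14, 3.14, 3.14, 3.14, 3.14].

INTERFACE

Orientations are given as [roll, pitch, yaw] about the fixed x, y, z axes, in that order (R = Rz(yaw) Ry(pitch) Rx(roll)).
In Python, from workcell import get_obs, grab_frame, job_done, spot_in, tips_ahead gives the robot as it stands.
- The arm moves only by the tool drive_tool, never from a script. Its arguments are lists of equal length, an entry for each row: "dp": the shift along the tool's x, y, z normalised to -1 to 1, where 1 is 800 mm, a list of three; "twist": the turn, a rotation vector about the tool's x, y, z normalised to -1 to 1, where 1 is 180 degrees, a list of three. A call has 1 to 10 rows; each row shifts and turns the commanded pose from where the row before left it, along the tool's axes as they then stand; what a row does not reach is not made up. A row lasts 1/12 s, in which the tool goes at most 41.7 mm and 7.16 degrees, less where a joint would pass 70% of its speed; a pose out of reach is approached as far as the arm can. A call with a number of a shift or a turn outside -1 to 1 is refused whole. A call with a gripper value outside its range is refused whole. "hand" is the opening, from 0 (shut) to 1 (fully open), set as the call begins (left out, the last holds). The fingers move at their own pace and stop on an object; "squeeze" is the grip in N (left out, the last holds). Time passes only in rows, so rows that do not move let the fingers close. It gives the time, the measured TCP pose, the force, the opening and the grip force at its end, in the units of the state.
- get_obs(): the state, without advancing time (a new reading comes with each control period).
- grab_frame(name): name is "scene" or "side" or "wrist"; returns a dict with "img" (480x640x3 uint8, red, green, blue), "fx", "fy", "cx", "cy" (pixels), "dist_coeffs" ([k1, k2, p1, p2, k3] as OpenCV has them; the pictures are not rectified), "origin" and "attitude" of the camera in the world. Camera axes: x right, y up, looking along -z (the intrinsics and any distortion apply to the point x, -y, -z); pixel columns grow to the right and rows downward; lengths in m; the calibration is good to about 2 mm. A picture is of the moment at which its call begins. There is no depth.
- job_done(): hands the job in; it is judged then, once.
Trained networks look in the newest picture that a camera, given by its name, has taken for a name from the list of things; names that differ only in an ending like _2 or _b are one class to them, and where a whole thing is asked for, a point or a joint stands for the part that bears it (a point fixed in the world has none). Each returns a list of dicts, best first, with "p" (0 to 1); they miss things now and then, are a little off and sometimes report something else, mostly with a low value. They report only what shows in the picture. A call takes as long as a camera call. They do not tell look-alikes from the thing itself.
- spot_in(camera, target): "position" ([x, y, z] in m, in world coordinates, good to about 4 mm: the middle of the surface that is visible of it).
The state is a dict: "t": time; "q": joint angles; "joint_velocities": joint speeds; "joint_torque": joint torques, N m; "tool_pos": TCP position; "tool_rot": TCP orientation; "wrist_force": force on the tool from outside, world axes, zero at the start; "moment": the same for the moment, N m; "width": finger opening in m; "finger_force": force on a finger pad.
Only numpy, scipy, OpenCV 4.12 (cv2) and the standard library are available. Lean on these libraries where they do the work, as an engineer would, in place of code of your own. Each camera call takes 0.05 s, during which the arm holds its last target. There are 200 camera calls.

## Working session

There is one attempt and no reset: what is moved stays moved. The work goes in short steps, Python scripts to look and compute and a tool call to move; the robot and the scene stay as the last step left them, time stands still between calls to the robot, and variables do not carry over. Pictures are saved under pics/ and viewed, at most 14 in all, crops included, and the job is handed in when it is done.

Besides the shell and the picture viewer there is one more tool, called after "Call:" as name(argument=value, ...), one argument or row to a line, values as JSON. drive_tool: Moves the arm, as the interface text tells. Scaled input: -1 to 1 covers 800 mm each way for a shift and 180 degrees each way for a turn. Its arguments: {"type":"object","properties":{"dp":{"type":"array","items":{"type":"array","items":{"type":"number","minimum":-1,"maximum":1}}},"twist":{"type":"array","items":{"type":"array","items":{"type":"number","minimum":-1,"maximum":1}}},"hand":{"type":"number"},"squeeze":{"type":"number"}},"required":["dp","twist"]}

```bash
ls; mkdir -p pics; cat > h.py <<'E'
import numpy as np, cv2
from scipy.spatial.transform import Rotation as R
from workcell import *
def cam(f):
    a=np.array(f["attitude"]); 
    Rm=a if a.shape==(3,3) else (R.from_euler('xyz',a).as_matrix() if a.size==3 else R.from_quat(a).as_matrix())
    K=np.array([[f["fx"],0,f["cx"]],[0,f["fy"],f["cy"]],[0,0,1.]])
    return Rm,np.array(f["origin"]),K,np.array(f["dist_coeffs"],float)
def px2w(f,uv,z):
    Rm,o,K,d=cam(f); n=cv2.undistortPoints(np.array(uv,float).reshape(-1,1,2),K,d).reshape(-1,2)
    r=np.c_[n[:,0],-n[:,1],-np.ones(len(n))]@Rm.T
    return o+r*((z-o[2])/r[:,2])[:,None]
def w2px(f,P):
    Rm,o,K,d=cam(f); c=(np.array(P,float).reshape(-1,3)-o)@Rm; c=c*[1,-1,-1]
    return cv2.projectPoints(c,np.zeros(3),np.zeros(3),K,d)[0].reshape(-1,2)
def save(f,n): cv2.imwrite("pics/"+n,f["img"][:,:,::-1])
E
python3 - <<'E'
from h import *
o=get_obs(); print(o, tips_ahead if not callable(tips_ahead) else tips_ahead())
for c in("scene","side","wrist"):
    f=grab_frame(c); save(f,c+"0.png"); print(c,f["origin"],f["attitude"],f["fx"],f["dist_coeffs"])
    for t in("cookie1","rack","station","board","nozzle","trigger_pad","grip_back","tumbler","pearls","scribe","dough_bar","cutter","palette"):
        print(t,[(np.round(d["position"],3).tolist(),round(d["p"],2)) for d in spot_in(c,t)])
E
```

```text
pics
{'t': 0.0, 'q': array([-0.10814112,  0.47782032,  0.0223536 ,  1.55646096, -0.01152127,
        1.10926706, -0.08308374]), 'joint_velocities': array([ 0.00087093, -0.00195005,  0.00078532,  0.00159137, -0.00063648,
       -0.00199371, -0.00091063]), 'joint_torque': array([-5.45967814e-04, -5.96443820e+01,  1.60769675e+00, -2.81194621e+01,
        1.24063640e-02,  9.39900521e-03,  2.20753498e-05]), 'tool_pos': array([6.74446089e-01, 1.29322165e-05, 2.49308362e-01]), 'tool_rot': array([-3.13976938e+00,  1.23856332e-04,  1.57085352e+00]), 'wrist_force': array([ 0.49228304, -0.13613376,  0.43623787]), 'moment': array([ 0.02685093, -0.00113529,  0.03131871]), 'finger_force': 0.0, 'width': 0.08561152762065657} 0.019
scene [1.25779148 0.36713542 0.95286287] [ 8.19976314e-01 -1.88967054e-03  2.04128409e+00] 492.27632643731636 [-0.04011456  0.          0.          0.          0.        ]
cookie1 [([0.424, -0.261, 0.031], 0.9), ([0.434, -0.359, 0.034], 0.79), ([0.285, -0.386, 0.012], 0.79), ([0.658, 0.051, 0.113], 0.75), ([0.554, -0.248, 0.031], 0.71), ([0.554, -0.353, 0.035], 0.69)]
rack
[... 1851 characters left out ...]
         0.        ]
cookie1 [([0.418, -0.358, 0.035], 0.72), ([0.222, -0.297, 0.012], 0.62)]
rack [([0.557, -0.223, 0.019], 0.61)]
station [([0.529, 0.024, 0.018], 0.87), ([0.687, -0.21, 0.054], 0.75)]
board [([0.465, 0.2, 0.007], 0.85)]
nozzle [([0.641, -0.303, 0.003], 0.68), ([0.53, 0.019, 0.018], 0.55)]
trigger_pad [([0.656, 0.052, 0.116], 0.77)]
grip_back [([0.53, 0.017, 0.021], 0.58), ([0.687, -0.21, 0.051], 0.53), ([0.656, 0.053, 0.12], 0.26)]
tumbler [([0.687, -0.207, 0.055], 0.68)]
pearls [([0.656, 0.054, 0.119], 0.24)]
scribe [([0.453, 0.174, 0.012], 0.62)]
dough_bar [([0.433, -0.177, 0.013], 0.87), ([0.658, 0.054, 0.122], 0.51), ([0.683, -0.211, 0.051], 0.49)]
cutter []
palette []
```

View pics/scene0.png

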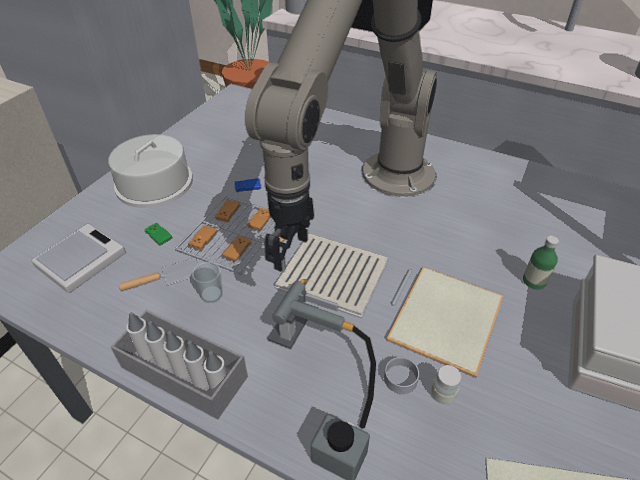

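View pics/side0.png

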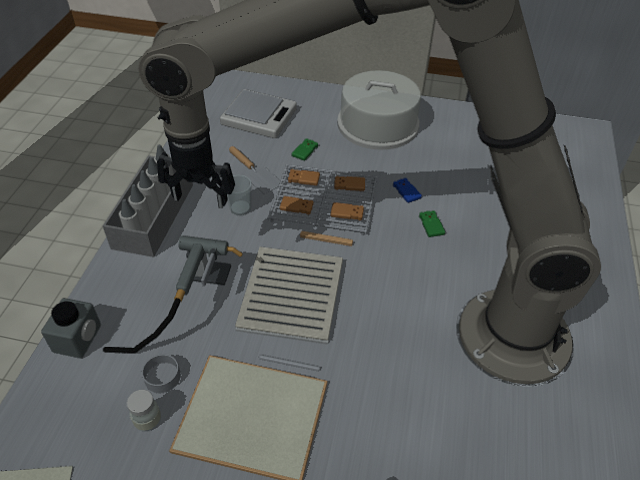

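The scene picture shows four brown cookies on the rack at about (228,210), (260,218), (202,237) and (237,248), with the station at (333,272), the gun at (315,312) and the board at (446,318). In the side picture the cookies are at (303,178), (349,183), (295,205) and (347,212).
What could be taken for a cookie, in side pixels: green (305,149), green (432,223), blue (407,190), and the gun part at (210,255). I choose the four brown ones on the rack and check them in a crop.

```bash
cat >> h.py <<'E'
from scipy.optimize import minimize
def cook(x,y,yaw,z0):
    t=np.linspace(-np.pi/2,np.pi/2,15)
    P=np.r_[[[-.04,-.022],[.012,-.022]],np.c_[.02+.02*np.cos(t),.02*np.sin(t)],[[.012,.022],[-.04,.022]]]
    c,s=np.cos(yaw),np.sin(yaw); P=P@np.array([[c,s],[-s,c]])+[x,y]
    return np.r_[np.c_[P,np.full(len(P),z0)],np.c_[P,np.full(len(P),z0+.014)]]
def brown(f):
    h=cv2.cvtColor(f["img"],cv2.COLOR_RGB2HSV); m=cv2.inRange(h,(3,110,40),(20,255,255))
    return cv2.morphologyEx(m,cv2.MORPH_CLOSE,np.ones((3,3)))
def fit(frames,x,y,z0,r=.055,yaws=None):
    """fit the cookie outline near x,y; returns x,y,yaw,cost(1-IoU)"""
    prep=[]
    for f in frames:
        m=brown(f); p=w2px(f,[[x+a*r,y+b*r,z0+.007] for a in(-1,1) for b in(-1,1)])
        roi=np.zeros_like(m); cv2.fillConvexPoly(roi,cv2.convexHull(p.astype(np.int32)),255); m&=roi
        n,l,s,c=cv2.connectedComponentsWithStats(m)
        if n<2: continue
        m=(l==1+np.argmax(s[1:,4])); x0,y0=p.min(0).astype(int)-10; x1,y1=p.max(0).astype(int)+10
        x0,y0=max(x0,0),max(y0,0); S=4
        prep.append((f,cv2.resize(m[y0:y1,x0:x1].astype(np.uint8),None,fx=S,fy=S,interpolation=cv2.INTER_NEAREST),x0,y0,S))
    def cost(v):
        t=0
        for f,m,x0,y0,S in prep:
            q=((w2px(f,cook(*v,z0))-[x0,y0]+.5)*S-.5); b=np.zeros_like(m)
            cv2.fillConvexPoly(b,cv2.convexHull((q*16).astype(np.int32)),1,shift=4)
            t+=1-(b&m).sum()/max(1,(b|m).sum())
        return t/len(prep)
    best=None
    for yw in (np.arange(-3,3.2,.4) if yaws is None else yaws):
        r_=minimize(cost,[x,y,yw],method='Nelder-Mead',options=dict(initial_simplex=np.array([x,y,yw])+np.array([[0,0,0],[.008,0,0],[0,.008,0],[0,0,.3]]),maxiter=90))
        if best is None or r_.fun<best.fun: best=r_
    return [*best.x,best.fun]
E
python3 - <<'E'
from h import *
fs=[grab_frame("scene"),grab_frame("side")]
for x,y in((.42,-.258),(.43,-.357),(.548,-.249),(.55,-.352)):
    print([np.round(fit(F,x,y,.02),3) .tolist() for F in(fs,fs[1:],fs[:1])])
f=fs[1]
a=cv2.resize(f["img"][155:245,265:385],None,fx=5,fy=5,interpolation=cv2.INTER_CUBIC)
b=cv2.resize(f["img"][225:350,170:365],(600,385),interpolation=cv2.INTER_CUBIC)
cv2.imwrite("pics/rack.png",a[:,:,::-1]);cv2.imwrite("pics/stn.png",b[:,:,::-1])
E
```

```text
[[0.413, -0.263, 3.345, 0.18], [0.416, -0.264, 0.135, 0.15], [0.413, -0.263, 3.343, 0.197]]
[[0.425, -0.364, -2.915, 0.184], [0.429, -0.367, 0.171, 0.178], [0.431, -0.367, 0.175, 0.179]]
[[0.54, -0.254, -3.129, 0.182], [0.54, -0.255, 3.137, 0.185], [0.538, -0.254, 3.146, 0.172]]
[[0.552, -0.363, 0.079, 0.181], [0.551, -0.362, 0.096, 0.175], [0.554, -0.362, 0.073, 0.173]]
```

View pics/rack.png

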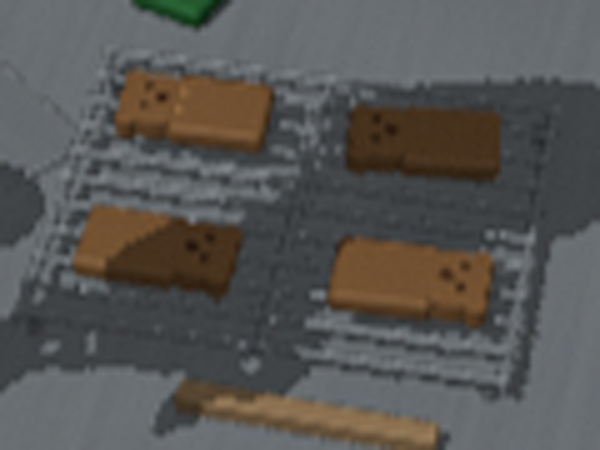

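View pics/stn.png

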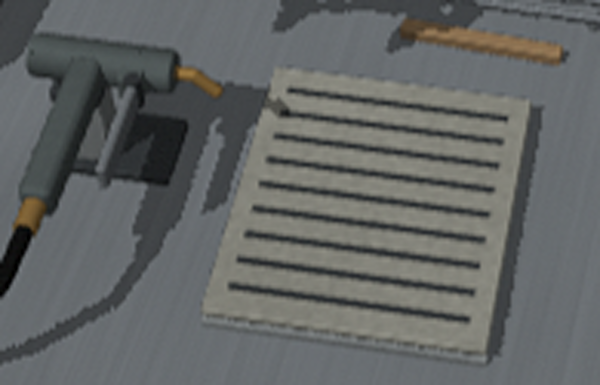

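```bash
python3 - <<'E'
from h import *
ov=[]
for c,(u0,u1,v0,v1) in(("side",(265,385,155,245)),("scene",(180,280,190,270))):
    f=grab_frame(c); m=brown(f)
    img=f["img"].copy(); 
    big=cv2.resize(img[v0:v1,u0:u1],None,fx=5,fy=5,interpolation=cv2.INTER_NEAREST)
    cs,_=cv2.findContours(cv2.resize(m[v0:v1,u0:u1],None,fx=5,fy=5,interpolation=cv2.INTER_NEAREST),0,2)
    cv2.drawContours(big,cs,-1,(0,255,0),1)
    for v in([.413,-.263,.2],[.427,-.365,.17],[.54,-.254,3.14],[.552,-.363,.08]):
        q=((w2px(f,cook(*v,.02))-[u0,v0]+.5)*5).astype(np.int32)
        cv2.polylines(big,[cv2.convexHull(q)],True,(255,0,255),1)
    ov.append(big)
w=600; out=np.zeros((600,800,3),np.uint8)
a=cv2.resize(ov[0],(480,360));b=cv2.resize(ov[1],(320,256)); out[:360,:480]=a; out[:256,480:]=b
cv2.imwrite("pics/ov.png",out[:360,:,::-1])
E
```

```text
(no output)
```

View pics/ov.png

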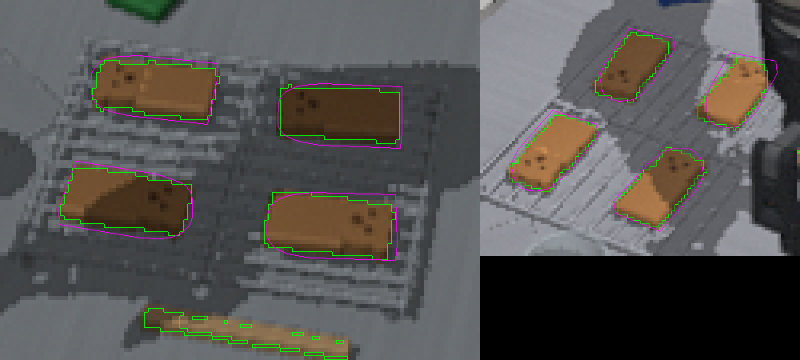

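```bash
python3 - <<'E'
from h import *
f=grab_frame("side"); g=grab_frame("scene")
c=np.array([[275,68],[528,98],[487,353],[205,313]])/3.077+[170,225]
def rep(n,P):
    print(n,np.round(P[:,:2],3).tolist(),"ctr",np.round(P.mean(0),3),[round(float(np.linalg.norm(P[i]-P[i-3])),3) for i in range(4)],[round(float(np.degrees(np.arctan2(*(P[i-3]-P[i])[1::-1]))),1) for i in range(4)])
rep("plate side",px2w(f,c,.02))
rep("board side",px2w(f,[[208,356],[328,381],[302,478],[172,452]],.012))
rep("board scene",px2w(g,[[388,317],[424,268],[503,296],[475,371]],.012))
p=(c*0+px2w(f,c,.02)[:,:2]).mean(0)
print("trig",)
for cam_ in(f,g):
    print(np.round(w2px(cam_,[[.655,.052,.105]]),0))
E
```

```text
plate side [[0.594, -0.102], [0.398, -0.117], [0.381, 0.115], [0.577, 0.127]] ctr [0.488 0.006 0.02 ] [0.196, 0.232, 0.196, 0.23] [-175.8, 94.3, 3.5, -85.7]
board side [[0.614, 0.204], [0.362, 0.205], [0.367, 0.404], [0.609, 0.411]] ctr [0.488 0.306 0.012] [0.252, 0.199, 0.242, 0.207] [179.8, 88.6, 1.5, -88.7]
board scene [[0.559, 0.183], [0.371, 0.209], [0.372, 0.413], [0.609, 0.404]] ctr [0.478 0.302 0.012] [0.19, 0.204, 0.237, 0.226] [172.3, 89.7, -2.2, -102.6]
trig
[[209. 268.]]
[[320. 301.]]
```

Call:
drive_tool(
  dp=[
    [-0.039, -0.024, 0],
    [-0.039, -0.024, 0],
    [-0.039, -0.024, 0],
    [-0.039, -0.024, 0],
    [-0.039, -0.024, 0],
    [-0.039, -0.024, 0],
    [-0.039, -0.024, 0],
    [-0.039, -0.024, 0],
    [-0.039, -0.024, 0],
    [-0.039, -0.024, 0],
  ],
  twist=[
    [0, 0, 0],
    [0, 0, 0],
    [0, 0, 0],
    [0, 0, 0],
    [0, 0, 0],
    [0, 0, 0],
    [0, 0, 0],
    [0, 0, 0],
    [0, 0, 0],
    [0, 0, 0],
  ],
  hand=1,
  squeeze=20,
)

```text
t: 3.23
tool_pos: [0.4819, -0.3134, 0.2506]
tool_rot: [3.141, 0.0, 1.571]
wrist_force: [0.4, -0.2, 0.2]
width: 0.0854
finger_force: 0.0
```

Call:
drive_tool(
  dp=[
    [0, 0, 0],
    [0, 0, 0],
    [0, 0, 0],
    [0, 0, 0],
    [0, 0, 0],
    [0, 0, 0],
    [0, 0, 0],
    [0, 0, 0],
  ],
  twist=[
    [0, 0, -0.035],
    [0, 0, -0.035],
    [0, 0, -0.035],
    [0, 0, -0.035],
    [0, 0, -0.035],
    [0, 0, -0.035],
    [0, 0, -0.035],
    [0, 0, 0],
  ],
)

```text
t: 3.9
tool_pos: [0.483, -0.3121, 0.2504]
tool_rot: [3.141, 0.0, 2.344]
wrist_force: [0.9, -0.2, 0.4]
width: 0.0854
finger_force: 0.0
```

Call:
drive_tool(
  dp=[
    [0, 0, 0],
    [0, 0, 0],
    [0, 0, 0],
    [0, 0, 0],
    [0, 0, 0],
    [0, 0, 0],
    [0, 0, 0],
    [0, 0, 0],
    [0, 0, 0],
  ],
  twist=[
    [0, 0, -0.035],
    [0, 0, -0.035],
    [0, 0, -0.035],
    [0, 0, -0.035],
    [0, 0, -0.035],
    [0, 0, -0.035],
    [0, 0, -0.035],
    [0, 0, -0.01],
    [0, 0, 0],
  ],
)

```text
t: 4.65
tool_pos: [0.483, -0.3121, 0.2503]
tool_rot: [3.142, 0.0, 3.139]
wrist_force: [0.4, 0.7, -0.6]
width: 0.0853
finger_force: 0.0
```

```bash
cat >> h.py <<'E'
def delta(x,y,z,ax,yaw_now=None):
    """tool-frame total shift (norm.) at present yaw after turning so tool y is across axis ax (mod pi)"""
    o=get_obs(); p=o["tool_pos"]; yw=o["tool_rot"][2]
    t=(np.pi+ax-yw+np.pi/2)%np.pi-np.pi/2
    Rm=R.from_euler('xyz',[np.pi,0,yw+t]).as_matrix(); d=Rm.T@(np.array([x,y,z])-p)/.8
    print("twist z total",round(-t/np.pi,4),"then dp total",np.round(d,4), "norm mm",np.round(d*800))
E
python3 - <<'E'
from h import *
w=grab_frame("wrist"); save(w,"w1.png")
fs=[grab_frame("side"),grab_frame("scene")]
for x,y,a in((.415,-.263,.17),(.428,-.365,.17),(.54,-.254,0),(.552,-.362,.08)):
    print([np.round(fit(F,x,y,.02,yaws=[a-.1,a+.1]),3).tolist() for F in([w],)], w2px(w,[[x,y,.034]]).round())
E
```

```text
[[0.416, -0.26, 0.086, 0.119]] [[373. 148.]]
[[0.428, -0.362, 0.131, 0.093]] [[269. 162.]]
[[0.545, -0.252, 0.03, 0.118]] [[376. 266.]]
[[0.551, -0.358, 0.053, 0.092]] [[278. 277.]]
```

View pics/w1.png

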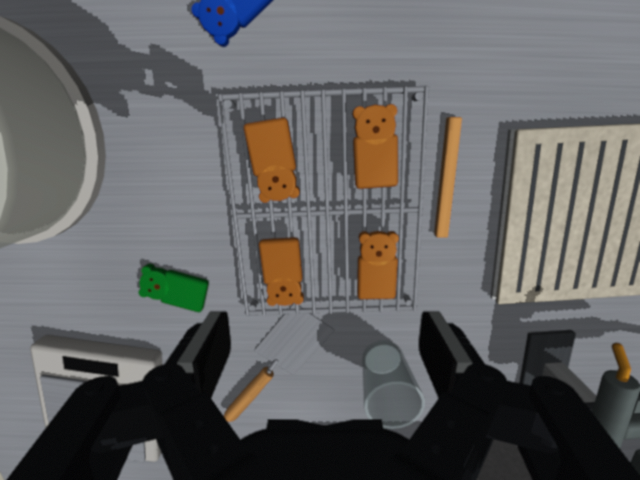

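```bash
python3 - <<'E'
from h import *
delta(.416,-.262,.04,.10)
E
```

```text
twist z total -0.0328 then dp total [0.0771 0.0706 0.2629] norm mm [ 62.  56. 210.]
```

Call:
drive_tool(
  dp=[
    [0, 0, 0],
    [0.0257, 0.0235, 0],
    [0.0257, 0.0235, 0],
    [0.0257, 0.0236, 0.03],
    [0, 0, 0.045],
    [0, 0, 0.045],
    [0, 0, 0.045],
    [0, 0, 0.02],
    [0, 0, 0],
    [0, 0, 0],
  ],
  twist=[
    [0, 0, -0.0328],
    [0, 0, 0],
    [0, 0, 0],
    [0, 0, 0],
    [0, 0, 0],
    [0, 0, 0],
    [0, 0, 0],
    [0, 0, 0],
    [0, 0, 0],
    [0, 0, 0],
  ],
)

```text
t: 5.63
tool_pos: [0.4157, -0.2619, 0.102]
tool_rot: [3.141, -0.001, -3.04]
wrist_force: [0.8, -0.3, 0.1]
width: 0.0854
finger_force: 0.0
```

```bash
python3 - <<'E'
from h import *
delta(.416,-.262,.04,.10)
w=grab_frame("wrist"); print(np.round(fit([w],.416,-.262,.02,yaws=[0,.2]),3))
E
```

```text
twist z total 0.0006 then dp total [-0.0004 -0.0001  0.0776] norm mm [-0. -0. 62.]
[ 0.417 -0.26   0.068  0.11 ]
```

Call:
drive_tool(
  dp=[
    [0, 0, 0.025],
    [0, 0, 0.025],
    [0, 0, 0.015],
    [0, 0, 0.0126],
    [0, 0, 0],
    [0, 0, 0],
  ],
  twist=[
    [0, 0, 0],
    [0, 0, 0],
    [0, 0, 0],
    [0, 0, 0],
    [0, 0, 0],
    [0, 0, 0],
  ],
)

```text
t: 6.18
tool_pos: [0.4165, -0.2625, 0.0411]
tool_rot: [-3.141, 0.001, -3.039]
wrist_force: [0.4, -0.3, 0.7]
width: 0.0856
finger_force: 0.0
```

Call:
drive_tool(
  dp=[
    [0, 0, 0],
    [0, 0, 0],
    [0, 0, 0],
    [0, 0, 0],
    [0, 0, 0],
    [0, 0, 0],
    [0, 0, 0],
    [0, 0, 0],
    [0, 0, 0],
    [0, 0, 0],
  ],
  twist=[
    [0, 0, 0],
    [0, 0, 0],
    [0, 0, 0],
    [0, 0, 0],
    [0, 0, 0],
    [0, 0, 0],
    [0, 0, 0],
    [0, 0, 0],
    [0, 0, 0],
    [0, 0, 0],
  ],
  hand=0.4,
  squeeze=20,
)

```text
t: 7.02
tool_pos: [0.4163, -0.2625, 0.041]
tool_rot: [-3.141, 0.001, -3.039]
wrist_force: [-1.2, 1.4, 7.1]
width: 0.0433
finger_force: 20.1
```

```bash
python3 - <<'E'
from h import *
delta(.4397,-.0476,.0425,.0716)
E
```

```text
twist z total 0.0099 then dp total [-0.0484  0.2658 -0.0019] norm mm [-39. 213.  -2.]
```

Call:
drive_tool(
  dp=[
    [0, 0, -0.02],
    [0, 0, -0.03],
    [0, 0, -0.03],
    [0, 0, -0.01],
    [-0.008, 0.044, 0],
    [-0.008, 0.044, 0],
    [-0.008, 0.044, 0],
    [-0.008, 0.044, 0],
    [-0.008, 0.044, 0],
    [-0.0084, 0.0458, 0],
  ],
  twist=[
    [0, 0, 0],
    [0, 0, 0],
    [0, 0, 0],
    [0, 0, 0.0099],
    [0, 0, 0],
    [0, 0, 0],
    [0, 0, 0],
    [0, 0, 0],
    [0, 0, 0],
    [0, 0, 0],
  ],
)

```text
t: 7.85
tool_pos: [0.4388, -0.0459, 0.1121]
tool_rot: [-3.141, -0.0, -3.071]
wrist_force: [2.3, -0.0, -0.3]
width: 0.0433
finger_force: 21.2
```

Call:
drive_tool(
  dp=[
    [0, 0, 0],
    [0, 0, 0.03],
    [0, 0, 0.025],
    [0, 0, 0.02],
    [0, 0, 0.008],
    [0, 0, 0.005],
    [0, 0, 0],
    [0, 0, 0],
  ],
  twist=[
    [0, 0, 0],
    [0, 0, 0],
    [0, 0, 0],
    [0, 0, 0],
    [0, 0, 0],
    [0, 0, 0],
    [0, 0, 0],
    [0, 0, 0],
  ],
)

```text
t: 8.52
tool_pos: [0.4396, -0.0474, 0.0422]
tool_rot: [-3.142, 0.001, -3.07]
wrist_force: [-0.5, -0.9, -1.1]
width: 0.0437
finger_force: 20.9
```

Call:
drive_tool(
  dp=[
    [0, 0, 0],
    [0, 0, 0],
    [0, 0, 0],
    [0, 0, 0],
    [0, 0, 0],
    [0, 0, -0.02],
    [0, 0, -0.04],
    [0, 0, -0.04],
    [0, 0, -0.03],
    [0, 0, 0],
  ],
  twist=[
    [0, 0, 0],
    [0, 0, 0],
    [0, 0, 0],
    [0, 0, 0],
    [0, 0, 0],
    [0, 0, 0],
    [0, 0, 0],
    [0, 0, 0],
    [0, 0, 0],
    [0, 0, 0],
  ],
  hand=1,
)

```text
t: 9.35
tool_pos: [0.4421, -0.0473, 0.1502]
tool_rot: [-3.141, 0.008, -3.07]
wrist_force: [1.8, -0.7, 0.2]
width: 0.0857
finger_force: 0.0
```

```bash
python3 - <<'E'
from h import *
w=grab_frame("wrist"); print(np.round(fit([w],.4397,-.0476,.02,yaws=[0,.15]),3))
delta(.543,-.252,.043,.02)
E
```

```text
[ 0.439 -0.046  0.065  0.108]
twist z total 0.0164 then dp total [-0.1224 -0.2583  0.1314] norm mm [ -98. -207.  105.]
```

Call:
drive_tool(
  dp=[
    [0, 0, 0],
    [-0.02, -0.043, 0],
    [-0.02, -0.043, 0],
    [-0.02, -0.043, 0],
    [-0.02, -0.043, 0],
    [-0.02, -0.043, 0],
    [-0.0224, -0.0433, 0],
    [0, 0, 0.03],
    [0, 0, 0.03],
    [0, 0, 0],
  ],
  twist=[
    [0, 0, 0.0164],
    [0, 0, 0],
    [0, 0, 0],
    [0, 0, 0],
    [0, 0, 0],
    [0, 0, 0],
    [0, 0, 0],
    [0, 0, 0],
    [0, 0, 0],
    [0, 0, 0],
  ],
)

```text
t: 10.23
tool_pos: [0.5376, -0.2512, 0.0921]
tool_rot: [3.138, -0.009, -3.122]
wrist_force: [-0.3, 0.8, -0.8]
width: 0.0852
finger_force: 0.0
```

```bash
python3 - <<'E'
from h import *
w=grab_frame("wrist"); print(np.round(fit([w],.543,-.252,.02,yaws=[-.05,.1]),3))
delta(.544,-.252,.043,.02)
E
```

```text
[ 0.544 -0.252  0.016  0.112]
twist z total 0.0002 then dp total [-0.0067 -0.0015  0.0641] norm mm [-5. -1. 51.]
```

Call:
drive_tool(
  dp=[
    [0, 0, 0.022],
    [0, 0, 0.022],
    [0, 0, 0.012],
    [0, 0, 0],
    [0, 0, 0],
  ],
  twist=[
    [0, 0, 0],
    [0, 0, 0],
    [0, 0, 0],
    [0, 0, 0],
    [0, 0, 0],
  ],
)

```text
t: 10.7
tool_pos: [0.5413, -0.2515, 0.0534]
tool_rot: [3.141, -0.0, -3.121]
wrist_force: [-0.1, -0.6, 1.0]
width: 0.0853
finger_force: 0.0
```

```bash
python3 - <<'E'
from h import *
delta(.544,-.252,.043,.02)
E
```

```text
twist z total 0.0003 then dp total [-0.0033 -0.0007  0.013 ] norm mm [-3. -1. 10.]
```

Call:
drive_tool(
  dp=[
    [-0.003, 0, 0.0125],
    [0, 0, 0],
  ],
  twist=[
    [0, 0, 0],
    [0, 0, 0],
  ],
)

```text
t: 10.87
tool_pos: [0.5442, -0.2516, 0.0428]
tool_rot: [-3.142, 0.001, -3.121]
wrist_force: [0.2, -0.3, -1.1]
width: 0.0859
finger_force: 0.0
```

Call:
drive_tool(
  dp=[
    [0, 0, 0],
    [0, 0, 0],
    [0, 0, 0],
    [0, 0, 0],
    [0, 0, 0],
    [0, 0, 0],
    [0, 0, 0],
    [0, 0, 0],
    [0, 0, 0],
    [0, 0, 0],
  ],
  twist=[
    [0, 0, 0],
    [0, 0, 0],
    [0, 0, 0],
    [0, 0, 0],
    [0, 0, 0],
    [0, 0, 0],
    [0, 0, 0],
    [0, 0, 0],
    [0, 0, 0],
    [0, 0, 0],
  ],
  hand=0.4,
)

```text
t: 11.7
tool_pos: [0.544, -0.252, 0.0435]
tool_rot: [-3.141, 0.001, -3.121]
wrist_force: [-0.4, 0.1, 4.5]
width: 0.0432
finger_force: 21.1
```

```bash
python3 - <<'E'
from h import *
delta(.5295,-.0412,.0445,.0716)
E
```

```text
twist z total -0.0163 then dp total [-0.0008  0.2641 -0.0013] norm mm [ -1. 211.  -1.]
```

Call:
drive_tool(
  dp=[
    [0, 0, -0.02],
    [0, 0, -0.03],
    [0, 0, -0.03],
    [0, 0, -0.01],
    [0, 0.044, 0],
    [0, 0.044, 0],
    [0, 0.044, 0],
    [0, 0.044, 0],
    [0, 0.044, 0],
    [-0.0008, 0.0441, 0],
  ],
  twist=[
    [0, 0, 0],
    [0, 0, 0],
    [0, 0, 0],
    [0, 0, -0.0163],
    [0, 0, 0],
    [0, 0, 0],
    [0, 0, 0],
    [0, 0, 0],
    [0, 0, 0],
    [0, 0, 0],
  ],
)

```text
t: 12.53
tool_pos: [0.5285, -0.0396, 0.1148]
tool_rot: [3.142, -0.0, -3.07]
wrist_force: [0.7, 0.3, -0.1]
width: 0.0433
finger_force: 20.6
```

Call:
drive_tool(
  dp=[
    [0, 0, 0],
    [0, 0, 0.03],
    [0, 0, 0.025],
    [0, 0, 0.02],
    [0, 0, 0.008],
    [0, 0, 0.004],
    [0, 0, 0],
    [0, 0, 0],
  ],
  twist=[
    [0, 0, 0],
    [0, 0, 0],
    [0, 0, 0],
    [0, 0, 0],
    [0, 0, 0],
    [0, 0, 0],
    [0, 0, 0],
    [0, 0, 0],
  ],
)

```text
t: 13.2
tool_pos: [0.5297, -0.0411, 0.046]
tool_rot: [-3.142, 0.001, -3.07]
wrist_force: [-0.9, -1.2, -0.4]
width: 0.0436
finger_force: 20.7
```

Down 1.5 mm more, then release, lift.

Call:
drive_tool(
  dp=[
    [0, 0, 0.002],
    [0, 0, 0],
  ],
  twist=[
    [0, 0, 0],
    [0, 0, 0],
  ],
)

```text
t: 13.37
tool_pos: [0.5297, -0.0412, 0.0445]
tool_rot: [-3.141, 0.001, -3.07]
wrist_force: [-1.4, -0.0, 0.8]
width: 0.0435
finger_force: 20.7
```

Call:
drive_tool(
  dp=[
    [0, 0, 0],
    [0, 0, 0],
    [0, 0, 0],
    [0, 0, 0],
    [0, 0, 0],
    [0, 0, -0.02],
    [0, 0, -0.04],
    [0, 0, -0.04],
    [0, 0, -0.03],
    [0, 0, 0],
  ],
  twist=[
    [0, 0, 0],
    [0, 0, 0],
    [0, 0, 0],
    [0, 0, 0],
    [0, 0, 0],
    [0, 0, 0],
    [0, 0, 0],
    [0, 0, 0],
    [0, 0, 0],
    [0, 0, 0],
  ],
  hand=1,
)

```text
t: 14.2
tool_pos: [0.5324, -0.041, 0.1527]
tool_rot: [-3.141, 0.009, -3.07]
wrist_force: [0.7, -0.5, -0.6]
width: 0.0852
finger_force: 0.0
```

```bash
python3 - <<'E'
from h import *
w=grab_frame("wrist")
for p in((.5295,-.0412),(.4397,-.0476)): print(np.round(fit([w],*p,.02,yaws=[0,.15]),3))
delta(.428,-.363,.046,.13)
E
```

```text
[ 0.529 -0.04   0.065  0.108]
[ 0.439 -0.046  0.042  0.109]
twist z total -0.0187 then dp total [ 0.18   -0.3823  0.1306] norm mm [ 144. -306.  104.]
```

Call:
drive_tool(
  dp=[
    [0, 0, 0],
    [0.02, -0.0425, 0],
    [0.02, -0.0425, 0],
    [0.02, -0.0425, 0],
    [0.02, -0.0425, 0],
    [0.02, -0.0425, 0],
    [0.02, -0.0425, 0],
    [0.02, -0.0425, 0],
    [0.02, -0.0425, 0],
    [0.02, -0.0423, 0],
  ],
  twist=[
    [0, 0, -0.0187],
    [0, 0, 0],
    [0, 0, 0],
    [0, 0, 0],
    [0, 0, 0],
    [0, 0, 0],
    [0, 0, 0],
    [0, 0, 0],
    [0, 0, 0],
    [0, 0, 0],
  ],
)

```text
t: 15.08
tool_pos: [0.4246, -0.3642, 0.1465]
tool_rot: [3.14, -0.002, -3.011]
wrist_force: [0.9, -0.1, -0.2]
width: 0.0849
finger_force: 0.0
```

Call:
drive_tool(
  dp=[
    [0, 0, 0.03],
    [0, 0, 0.03],
    [0, 0, 0],
    [0, 0, 0],
    [0, 0, 0],
  ],
  twist=[
    [0, 0, 0],
    [0, 0, 0],
    [0, 0, 0],
    [0, 0, 0],
    [0, 0, 0],
  ],
)

```text
t: 15.5
tool_pos: [0.4266, -0.3625, 0.1]
tool_rot: [3.141, -0.0, -3.01]
wrist_force: [0.2, -0.0, 0.6]
width: 0.0853
finger_force: 0.0
```

```bash
python3 - <<'E'
from h import *
w=grab_frame("wrist"); print(np.round(fit([w],.428,-.363,.02,yaws=[.05,.2]),3))
delta(.428,-.363,.045,.13)
E
```

```text
[ 0.429 -0.363  0.132  0.085]
twist z total 0.0005 then dp total [-0.0012 -0.0005  0.0695] norm mm [-1. -0. 56.]
```

Call:
drive_tool(
  dp=[
    [-0.002, -0.0005, 0.025],
    [0, 0, 0.025],
    [0, 0, 0.012],
    [0, 0, 0.0075],
    [0, 0, 0],
    [0, 0, 0],
  ],
  twist=[
    [0, 0, 0],
    [0, 0, 0],
    [0, 0, 0],
    [0, 0, 0],
    [0, 0, 0],
    [0, 0, 0],
  ],
)

```text
t: 16.05
tool_pos: [0.4283, -0.3634, 0.0449]
tool_rot: [-3.141, 0.001, -3.011]
wrist_force: [-0.2, -1.0, 0.2]
width: 0.085
finger_force: 0.0
```

Call:
drive_tool(
  dp=[
    [0, 0, 0],
    [0, 0, 0],
    [0, 0, 0],
    [0, 0, 0],
    [0, 0, 0],
    [0, 0, 0],
    [0, 0, 0],
    [0, 0, 0],
    [0, 0, 0],
    [0, 0, 0],
  ],
  twist=[
    [0, 0, 0],
    [0, 0, 0],
    [0, 0, 0],
    [0, 0, 0],
    [0, 0, 0],
    [0, 0, 0],
    [0, 0, 0],
    [0, 0, 0],
    [0, 0, 0],
    [0, 0, 0],
  ],
  hand=0.4,
)

```text
t: 16.88
tool_pos: [0.4282, -0.3635, 0.0449]
tool_rot: [-3.141, 0.001, -3.011]
wrist_force: [-0.5, 0.3, 7.2]
width: 0.0434
finger_force: 20.7
```

```bash
python3 - <<'E'
from h import *
delta(.4325,.0522,.0455,.0716)
E
```

```text
twist z total 0.0187 then dp total [-0.0426  0.5179 -0.0007] norm mm [-34. 414.  -1.]
```

Call:
drive_tool(
  dp=[
    [0, 0, -0.02],
    [0, 0, -0.03],
    [0, 0, -0.03],
    [0, 0, -0.01],
    [-0.0036, 0.0432, 0],
    [-0.0036, 0.0432, 0],
    [-0.0036, 0.0432, 0],
    [-0.0036, 0.0432, 0],
    [-0.0036, 0.0432, 0],
    [-0.0036, 0.0432, 0],
  ],
  twist=[
    [0, 0, 0],
    [0, 0, 0],
    [0, 0, 0],
    [0, 0, 0.0187],
    [0, 0, 0],
    [0, 0, 0],
    [0, 0, 0],
    [0, 0, 0],
    [0, 0, 0],
    [0, 0, 0],
  ],
)

```text
t: 17.72
tool_pos: [0.4299, -0.1536, 0.1163]
tool_rot: [-3.142, 0.0, -3.07]
wrist_force: [-0.1, -0.3, -0.5]
width: 0.0435
finger_force: 20.9
```

Call:
drive_tool(
  dp=[
    [-0.0036, 0.0432, 0],
    [-0.0036, 0.0432, 0],
    [-0.0036, 0.0432, 0],
    [-0.0036, 0.0432, 0],
    [-0.0036, 0.0432, 0],
    [-0.003, 0.0427, 0],
    [0, 0, 0],
    [0, 0, 0],
  ],
  twist=[
    [0, 0, 0],
    [0, 0, 0],
    [0, 0, 0],
    [0, 0, 0],
    [0, 0, 0],
    [0, 0, 0],
    [0, 0, 0],
    [0, 0, 0],
  ],
)

```text
t: 18.38
tool_pos: [0.4321, 0.0546, 0.1163]
tool_rot: [3.141, 0.0, -3.065]
wrist_force: [-0.1, -0.4, -0.1]
width: 0.0433
finger_force: 20.9
```

```bash
python3 - <<'E'
from h import *
delta(.4325,.0522,.0455,.0716)
E
```

```text
twist z total 0.0015 then dp total [-0.0002 -0.003   0.0885] norm mm [-0. -2. 71.]
```

Call:
drive_tool(
  dp=[
    [0, -0.002, 0.03],
    [0, -0.001, 0.03],
    [0, 0, 0.018],
    [0, 0, 0.007],
    [0, 0, 0.003],
    [0, 0, 0],
    [0, 0, 0],
  ],
  twist=[
    [0, 0, 0.0015],
    [0, 0, 0],
    [0, 0, 0],
    [0, 0, 0],
    [0, 0, 0],
    [0, 0, 0],
    [0, 0, 0],
  ],
)

```text
t: 18.97
tool_pos: [0.4329, 0.0497, 0.0465]
tool_rot: [3.142, 0.001, -3.076]
wrist_force: [0.2, -0.2, -0.9]
width: 0.043
finger_force: 20.9
```

Call:
drive_tool(
  dp=[
    [0, 0, 0],
    [0, 0, 0],
    [0, 0, 0],
    [0, 0, 0],
    [0, 0, 0],
    [0, 0, -0.02],
    [0, 0, -0.04],
    [0, 0, -0.04],
    [0, 0, -0.03],
    [0, 0, 0],
  ],
  twist=[
    [0, 0, 0],
    [0, 0, 0],
    [0, 0, 0],
    [0, 0, 0],
    [0, 0, 0],
    [0, 0, 0],
    [0, 0, 0],
    [0, 0, 0],
    [0, 0, 0],
    [0, 0, 0],
  ],
  hand=1,
)

```text
t: 19.8
tool_pos: [0.4352, 0.0507, 0.1541]
tool_rot: [3.141, 0.008, -3.075]
wrist_force: [0.2, -1.6, 0.3]
width: 0.0855
finger_force: 0.0
```

```bash
python3 - <<'E'
from h import *
w=grab_frame("wrist"); print(np.round(fit([w],.4325,.0522,.02,yaws=[0,.15]),3))
delta(.551,-.359,.045,.056)
E
```

```text
[0.434 0.051 0.093 0.073]
twist z total 0.0034 then dp total [-0.1172 -0.5191  0.1339] norm mm [ -94. -415.  107.]
```

Call:
drive_tool(
  dp=[
    [-0.0098, -0.0433, 0],
    [-0.0098, -0.0433, 0],
    [-0.0098, -0.0433, 0],
    [-0.0098, -0.0433, 0],
    [-0.0098, -0.0433, 0],
    [-0.0098, -0.0433, 0],
    [-0.0098, -0.0433, 0],
    [-0.0098, -0.0433, 0],
    [-0.0098, -0.0433, 0],
    [-0.0098, -0.0433, 0],
  ],
  twist=[
    [0, 0, 0.0034],
    [0, 0, 0],
    [0, 0, 0],
    [0, 0, 0],
    [0, 0, 0],
    [0, 0, 0],
    [0, 0, 0],
    [0, 0, 0],
    [0, 0, 0],
    [0, 0, 0],
  ],
)

```text
t: 20.68
tool_pos: [0.5299, -0.2927, 0.1481]
tool_rot: [3.141, -0.002, -3.085]
wrist_force: [1.0, -0.4, -0.4]
width: 0.0855
finger_force: 0.0
```

Call:
drive_tool(
  dp=[
    [-0.0098, -0.0433, 0],
    [-0.0098, -0.0433, 0],
    [0, 0, 0.03],
    [0, 0, 0.03],
    [0, 0, 0],
    [0, 0, 0],
    [0, 0, 0],
  ],
  twist=[
    [0, 0, 0],
    [0, 0, 0],
    [0, 0, 0],
    [0, 0, 0],
    [0, 0, 0],
    [0, 0, 0],
    [0, 0, 0],
  ],
)

```text
t: 21.27
tool_pos: [0.5502, -0.359, 0.102]
tool_rot: [3.141, -0.0, -3.085]
wrist_force: [-0.9, -0.8, 0.8]
width: 0.0854
finger_force: 0.0
```

```bash
python3 - <<'E'
from h import *
w=grab_frame("wrist"); print(np.round(fit([w],.551,-.359,.02,yaws=[0,.15]),3))
delta(.551,-.359,.045,.056)
E
```

```text
[ 0.551 -0.359  0.056  0.085]
twist z total 0.0004 then dp total [-0.0004  0.0003  0.0722] norm mm [-0.  0. 58.]
```

Call:
drive_tool(
  dp=[
    [0, 0, 0.025],
    [0, 0, 0.025],
    [0, 0, 0.014],
    [0, 0, 0.008],
    [0, 0, 0],
    [0, 0, 0],
  ],
  twist=[
    [0, 0, 0],
    [0, 0, 0],
    [0, 0, 0],
    [0, 0, 0],
    [0, 0, 0],
    [0, 0, 0],
  ],
)

```text
t: 21.82
tool_pos: [0.5505, -0.3597, 0.045]
tool_rot: [-3.141, 0.001, -3.085]
wrist_force: [0.2, -0.8, -0.4]
width: 0.0854
finger_force: 0.0
```

Call:
drive_tool(
  dp=[
    [0, 0, 0],
    [0, 0, 0],
    [0, 0, 0],
    [0, 0, 0],
    [0, 0, 0],
    [0, 0, 0],
    [0, 0, 0],
    [0, 0, 0],
    [0, 0, 0],
    [0, 0, 0],
  ],
  twist=[
    [0, 0, 0],
    [0, 0, 0],
    [0, 0, 0],
    [0, 0, 0],
    [0, 0, 0],
    [0, 0, 0],
    [0, 0, 0],
    [0, 0, 0],
    [0, 0, 0],
    [0, 0, 0],
  ],
  hand=0.4,
)

```text
t: 22.65
tool_pos: [0.5504, -0.3598, 0.0451]
tool_rot: [-3.141, 0.001, -3.085]
wrist_force: [-0.9, 0.5, 6.2]
width: 0.0431
finger_force: 20.7
```

```bash
python3 - <<'E'
from h import *
delta(.5223,.0586,.0455,.0716)
E
```

```text
twist z total -0.0049 then dp total [-0.0023  0.5242 -0.0006] norm mm [ -2. 419.  -0.]
```

Call:
drive_tool(
  dp=[
    [0, 0, -0.02],
    [0, 0, -0.03],
    [0, 0, -0.03],
    [0, 0, -0.01],
    [0, 0.0437, 0],
    [0, 0.0437, 0],
    [0, 0.0437, 0],
    [0, 0.0437, 0],
    [0, 0.0437, 0],
    [0, 0.0437, 0],
  ],
  twist=[
    [0, 0, 0],
    [0, 0, 0],
    [0, 0, 0],
    [0, 0, -0.0049],
    [0, 0, 0],
    [0, 0, 0],
    [0, 0, 0],
    [0, 0, 0],
    [0, 0, 0],
    [0, 0, 0],
  ],
)

```text
t: 23.48
tool_pos: [0.5343, -0.1487, 0.1158]
tool_rot: [3.141, -0.0, -3.07]
wrist_force: [1.0, -0.7, 0.2]
width: 0.0435
finger_force: 20.8
```

Call:
drive_tool(
  dp=[
    [0, 0.0437, 0],
    [0, 0.0437, 0],
    [0, 0.0437, 0],
    [0, 0.0437, 0],
    [0, 0.0437, 0],
    [-0.002, 0.0437, 0],
    [0, 0, 0],
    [0, 0, 0],
  ],
  twist=[
    [0, 0, 0],
    [0, 0, 0],
    [0, 0, 0],
    [0, 0, 0],
    [0, 0, 0],
    [0, 0, 0],
    [0, 0, 0],
    [0, 0, 0],
  ],
)

```text
t: 24.15
tool_pos: [0.5212, 0.0618, 0.1159]
tool_rot: [3.141, -0.0, -3.064]
wrist_force: [-0.4, -0.2, -1.1]
width: 0.0433
finger_force: 20.8
```

```bash
python3 - <<'E'
from h import *
delta(.5223,.0586,.0455,.0716)
E
```

```text
twist z total 0.0018 then dp total [-0.0011 -0.0041  0.088 ] norm mm [-1. -3. 70.]
```

Call:
drive_tool(
  dp=[
    [0, 0, 0.03],
    [0, 0, 0.03],
    [0, 0, 0.018],
    [0, 0, 0.007],
    [0, 0, 0.0035],
    [0, 0, 0],
    [0, 0, 0],
  ],
  twist=[
    [0, 0, 0],
    [0, 0, 0],
    [0, 0, 0],
    [0, 0, 0],
    [0, 0, 0],
    [0, 0, 0],
    [0, 0, 0],
  ],
)

```text
t: 24.73
tool_pos: [0.5221, 0.0581, 0.0459]
tool_rot: [-3.141, 0.001, -3.071]
wrist_force: [-0.0, 0.5, -0.4]
width: 0.0436
finger_force: 21.1
```

Call:
drive_tool(
  dp=[
    [0, 0, 0],
    [0, 0, 0],
    [0, 0, 0],
    [0, 0, 0],
    [0, 0, 0],
    [0, 0, -0.02],
    [0, 0, -0.04],
    [0, 0, -0.04],
    [0, 0, -0.045],
    [0, 0, -0.045],
  ],
  twist=[
    [0, 0, 0],
    [0, 0, 0],
    [0, 0, 0],
    [0, 0, 0],
    [0, 0, 0],
    [0, 0, 0],
    [0, 0, 0],
    [0, 0, 0],
    [0, 0, 0],
    [0, 0, 0],
  ],
  hand=1,
)

```text
t: 25.57
tool_pos: [0.521, 0.059, 0.1988]
tool_rot: [3.142, -0.001, -3.07]
wrist_force: [1.0, 0.2, -0.6]
width: 0.0853
finger_force: 0.0
```

Call:
drive_tool(
  dp=[
    [0, 0, -0.03],
    [0.04, 0, -0.01],
    [0.04, 0, 0],
    [0.02, 0, 0],
    [0, 0, 0],
    [0, 0, 0],
  ],
  twist=[
    [0, 0, 0],
    [0, 0, 0],
    [0, 0, 0],
    [0, 0, 0],
    [0, 0, 0],
    [0, 0, 0],
  ],
)

```text
t: 26.07
tool_pos: [0.4415, 0.0532, 0.2298]
tool_rot: [-3.141, 0.001, -3.07]
wrist_force: [-0.4, -0.5, 0.2]
width: 0.0851
finger_force: 0.0
```

```bash
python3 - <<'E'
from h import *
w=grab_frame("wrist"); save(w,"w2.png"); o=get_obs(); print(o["tool_pos"])
for p in((.5295,-.0412),(.4397,-.0476),(.5223,.0586),(.4335,.051)): print(np.round(fit([w],*p,.02,yaws=[0,.15]),3))
E
```

```text
[0.44236959 0.05339112 0.22979632]
[ 0.53  -0.038  0.092  0.161]
[ 0.44  -0.045  0.038  0.128]
[0.523 0.06  0.071 0.081]
[0.434 0.051 0.071 0.067]
```

View pics/w2.png

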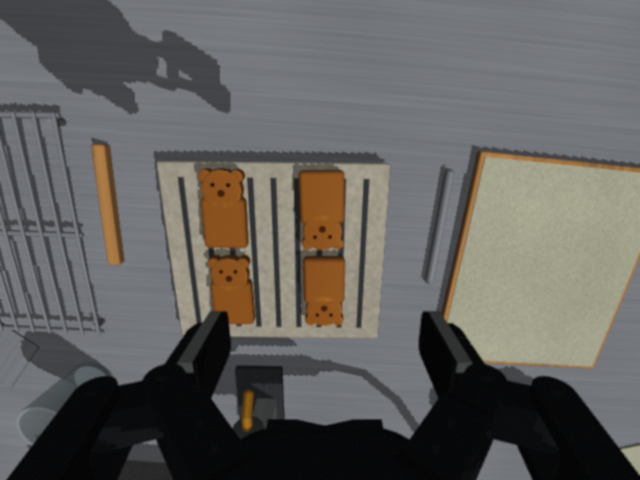

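The picture shows all four cookies face up, flat and apart on the plate: (223,208), (231,292), (322,210) and (324,291). The rack is empty. Now the gun.

Call:
drive_tool(
  dp=[
    [-0.042, 0, 0],
    [-0.042, 0, 0],
    [-0.042, 0, 0],
    [-0.042, 0, 0],
    [-0.042, 0, 0],
    [-0.042, 0, 0],
    [-0.042, 0, 0],
    [0, 0, 0],
    [0, 0, 0],
    [0, 0, 0],
  ],
  twist=[
    [0, 0, 0],
    [0, 0, 0],
    [0, 0, 0],
    [0, 0, 0],
    [0, 0, 0],
    [0, 0, 0],
    [0, 0, 0],
    [0, 0, 0.035],
    [0, 0, 0.035],
    [0, 0, 0.035],
  ],
)

```text
t: 26.95
tool_pos: [0.6779, 0.0702, 0.2279]
tool_rot: [-3.141, -0.001, 2.878]
wrist_force: [0.5, 0.1, -0.3]
width: 0.0854
finger_force: 0.0
```

Call:
drive_tool(
  dp=[
    [0, 0, 0],
    [0, 0, 0],
    [0, 0, 0],
    [0, 0, 0],
    [0, 0, 0],
    [0, 0, 0],
    [0, 0, 0],
    [0, 0, 0],
    [0, 0, 0],
    [0, 0, 0],
  ],
  twist=[
    [0, 0, 0.035],
    [0, 0, 0.035],
    [0, 0, 0.035],
    [0, 0, 0.035],
    [0, 0, 0.035],
    [0, 0, 0.035],
    [0, 0, 0.035],
    [0, 0, 0.035],
    [0, 0, 0.035],
    [0, 0, 0.035],
  ],
)

```text
t: 27.78
tool_pos: [0.6775, 0.0703, 0.2287]
tool_rot: [-3.142, 0.001, 1.779]
wrist_force: [-0.4, 0.1, -0.4]
width: 0.0856
finger_force: 0.0
```

Call:
drive_tool(
  dp=[
    [0, 0, 0],
    [0, 0, 0],
    [0, 0, 0],
    [0, 0, 0],
  ],
  twist=[
    [0, 0, 0.035],
    [0, 0, 0.01],
    [0, 0, 0],
    [0, 0, 0],
  ],
)

```text
t: 28.12
tool_pos: [0.6771, 0.0704, 0.2288]
tool_rot: [-3.141, 0.001, 1.644]
wrist_force: [0.4, 0.4, 0.4]
width: 0.0852
finger_force: 0.0
```

```bash
python3 - <<'E'
from h import *
delta(.6806,.075,.105,.0716-np.pi/2)
w=grab_frame("wrist"); s=grab_frame("side")
def st(x,y,z,c=(.488,.006),a=.0716): return [c[0]+x*np.cos(a)-y*np.sin(a),c[1]+x*np.sin(a)+y*np.cos(a),z]
def draw(f,bx):
    u0,u1,v0,v1=bx; im=f["img"].copy(); S=2
    im=cv2.resize(im[v0:v1,u0:u1],None,fx=S,fy=S,interpolation=cv2.INTER_CUBIC)
    def L(P,col): cv2.polylines(im,[(((w2px(f,P)-[u0,v0]+.5)*S)).astype(np.int32)],True,col,1)
    L([st(165,0,116) and st(.165,0,.116),st(.173,0,.116),st(.173,.08,.116),st(.165,.08,.116)],(255,0,0))
    L([st(.194,-.016,.119),st(.218,-.016,.119),st(.218,.108,.119),st(.194,.108,.119)],(0,255,0))
    L([st(-.1,-.115,.02),st(.1,-.115,.02),st(.1,.115,.02),st(-.1,.115,.02)],(255,0,255))
    return im
a=draw(w,(120,520,0,300)); cv2.imwrite("pics/w3.png",a[:,:,::-1])
print(get_obs()["tool_pos"],get_obs()["tool_rot"])
E
```

```text
twist z total 0.0006 then dp total [0.0055 0.0048 0.1547] norm mm [  4.   4. 124.]
[0.67681104 0.07022744 0.22902895] [-3.14144008e+00  2.20245565e-04  1.64373709e+00]
```

View pics/w3.png

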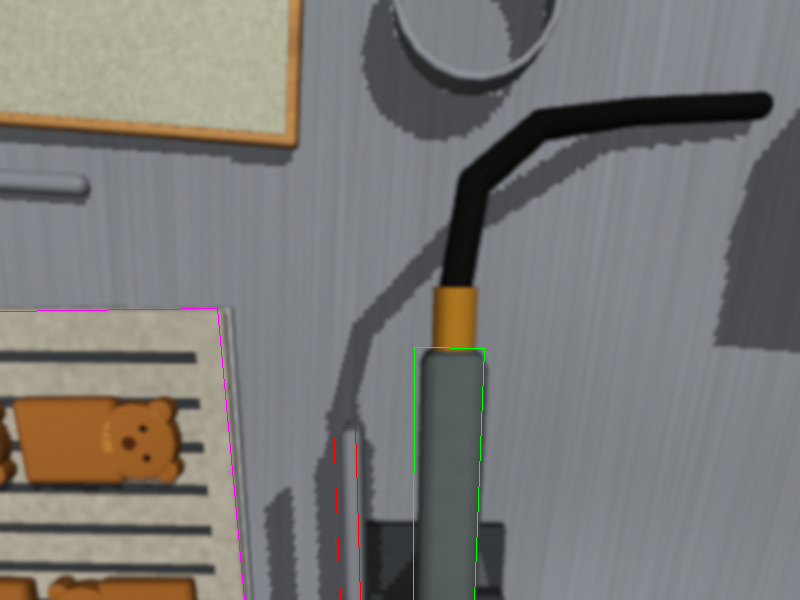

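Call:
drive_tool(
  dp=[
    [0.0055, 0.006, 0],
    [0, 0, 0.035],
    [0, 0, 0.035],
    [0, 0, 0.03],
    [0, 0, 0.025],
    [0, 0, 0.02],
    [0, 0, 0.01],
    [0, 0, 0],
    [0, 0, 0],
  ],
  twist=[
    [0, 0, 0],
    [0, 0, 0],
    [0, 0, 0],
    [0, 0, 0],
    [0, 0, 0],
    [0, 0, 0],
    [0, 0, 0],
    [0, 0, 0],
    [0, 0, 0],
  ],
)

```text
t: 28.97
tool_pos: [0.6813, 0.075, 0.1057]
tool_rot: [3.141, -0.0, 1.643]
wrist_force: [-0.3, -1.0, 0.1]
width: 0.0856
finger_force: 0.0
```

Call:
drive_tool(
  dp=[
    [0, 0, 0],
    [0, 0, 0],
    [0, 0, 0],
    [0, 0, 0],
    [0, 0, 0],
    [0, 0, 0],
    [0, 0, 0],
    [0, 0, 0],
    [0, 0, 0],
    [0, 0, 0],
  ],
  twist=[
    [0, 0, 0],
    [0, 0, 0],
    [0, 0, 0],
    [0, 0, 0],
    [0, 0, 0],
    [0, 0, 0],
    [0, 0, 0],
    [0, 0, 0],
    [0, 0, 0],
    [0, 0, 0],
  ],
  hand=0.2,
  squeeze=35,
)

```text
t: 29.8
tool_pos: [0.685, 0.0754, 0.1077]
tool_rot: [3.132, -0.001, 1.641]
wrist_force: [9.5, 1.6, -1.2]
width: 0.0377
finger_force: 37.8
```

Call:
drive_tool(
  dp=[
    [0, 0, 0],
    [0, 0, 0],
    [0, 0, 0],
    [0, 0, 0],
    [0, 0, 0],
    [0, 0, 0],
    [0, 0, 0],
    [0, 0, 0],
    [0, 0, 0],
    [0, 0, 0],
  ],
  twist=[
    [0, 0, 0],
    [0, 0, 0],
    [0, 0, 0],
    [0, 0, 0],
    [0, 0, 0],
    [0, 0, 0],
    [0, 0, 0],
    [0, 0, 0],
    [0, 0, 0],
    [0, 0, 0],
  ],
)

```text
t: 30.63
tool_pos: [0.685, 0.0753, 0.1077]
tool_rot: [3.132, -0.001, 1.641]
wrist_force: [9.1, 0.8, -1.2]
width: 0.0376
finger_force: 37.8
```

Call:
drive_tool(
  dp=[
    [0, 0, 0],
    [0, 0, 0],
    [0, 0, 0],
    [0, 0, 0],
    [0, 0, 0],
    [0, 0, 0],
    [0, 0, 0],
    [0, 0, 0],
    [0, 0, 0],
    [0, 0, 0],
  ],
  twist=[
    [0, 0, 0],
    [0, 0, 0],
    [0, 0, 0],
    [0, 0, 0],
    [0, 0, 0],
    [0, 0, 0],
    [0, 0, 0],
    [0, 0, 0],
    [0, 0, 0],
    [0, 0, 0],
  ],
)

```text
t: 31.47
tool_pos: [0.685, 0.0753, 0.1077]
tool_rot: [3.132, -0.001, 1.641]
wrist_force: [8.5, 1.2, -1.1]
width: 0.0378
finger_force: 37.8
```

Call:
drive_tool(
  dp=[
    [0, 0, 0],
    [0, 0, 0],
    [0, 0, 0],
    [0, 0, 0],
    [0, 0, 0],
    [0, 0, 0],
    [0, 0, 0],
    [0, 0, 0],
  ],
  twist=[
    [0, 0, 0],
    [0, 0, 0],
    [0, 0, 0],
    [0, 0, 0],
    [0, 0, 0],
    [0, 0, 0],
    [0, 0, 0],
    [0, 0, 0],
  ],
)

```text
t: 32.13
tool_pos: [0.685, 0.0753, 0.1077]
tool_rot: [3.132, -0.001, 1.641]
wrist_force: [9.2, 1.5, -1.0]
width: 0.0379
finger_force: 37.8
```

Call:
drive_tool(
  dp=[
    [0, 0, 0],
    [0, 0, 0],
    [0, 0, 0],
    [0, 0, 0],
    [0, 0, 0],
    [0, 0, 0],
    [0, 0, 0],
    [0, 0, 0],
    [0, 0, 0],
    [0, 0, 0],
  ],
  twist=[
    [0, 0, 0],
    [0, 0, 0],
    [0, 0, 0],
    [0, 0, 0],
    [0, 0, 0],
    [0, 0, 0],
    [0, 0, 0],
    [0, 0, 0],
    [0, 0, 0],
    [0, 0, 0],
  ],
  hand=1,
)

```text
t: 32.97
tool_pos: [0.6809, 0.0749, 0.1054]
tool_rot: [3.142, -0.0, 1.642]
wrist_force: [0.2, 0.6, -0.1]
width: 0.0851
finger_force: 0.0
```

```bash
python3 - <<'E'
from h import *
w=grab_frame("wrist"); save(w,"w4.png"); o=get_obs(); print(o["t"],o["tool_pos"],o["width"],o["wrist_force"])
E
```

```text
33.0167 [0.68087233 0.07487631 0.10543941] 0.0850783539949952 [-0.23963495  0.69682723  0.53368386]
```

View pics/w4.png

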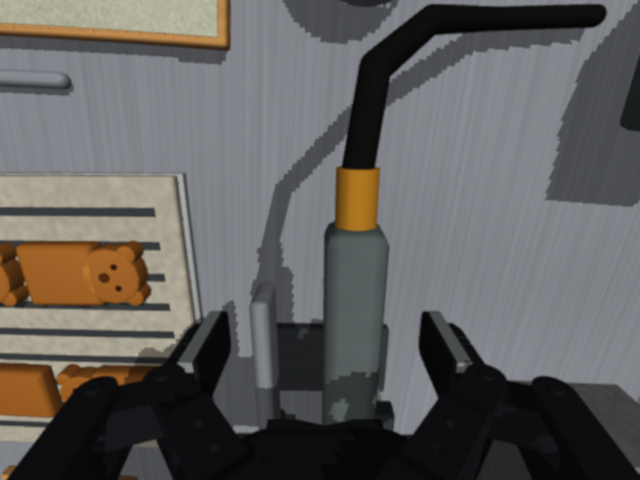

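The picture shows the trigger back at rest (263,330) between the open fingers at (215,345) and (437,345), clear of both. Second squeeze.

Call:
drive_tool(
  dp=[
    [0, 0, 0],
    [0, 0, 0],
    [0, 0, 0],
    [0, 0, 0],
    [0, 0, 0],
    [0, 0, 0],
    [0, 0, 0],
    [0, 0, 0],
    [0, 0, 0],
    [0, 0, 0],
  ],
  twist=[
    [0, 0, 0],
    [0, 0, 0],
    [0, 0, 0],
    [0, 0, 0],
    [0, 0, 0],
    [0, 0, 0],
    [0, 0, 0],
    [0, 0, 0],
    [0, 0, 0],
    [0, 0, 0],
  ],
  hand=0.2,
  squeeze=35,
)

```text
t: 33.85
tool_pos: [0.6849, 0.0753, 0.1067]
tool_rot: [3.133, -0.0, 1.642]
wrist_force: [11.0, 1.7, -4.3]
width: 0.0383
finger_force: 38.0
```

Call:
drive_tool(
  dp=[
    [0, 0, 0],
    [0, 0, 0],
    [0, 0, 0],
    [0, 0, 0],
    [0, 0, 0],
    [0, 0, 0],
    [0, 0, 0],
    [0, 0, 0],
    [0, 0, 0],
    [0, 0, 0],
  ],
  twist=[
    [0, 0, 0],
    [0, 0, 0],
    [0, 0, 0],
    [0, 0, 0],
    [0, 0, 0],
    [0, 0, 0],
    [0, 0, 0],
    [0, 0, 0],
    [0, 0, 0],
    [0, 0, 0],
  ],
)

```text
t: 34.68
tool_pos: [0.685, 0.0752, 0.1067]
tool_rot: [3.133, -0.0, 1.642]
wrist_force: [11.1, 0.6, -4.5]
width: 0.0378
finger_force: 38.0
```

Call:
drive_tool(
  dp=[
    [0, 0, 0],
    [0, 0, 0],
    [0, 0, 0],
    [0, 0, 0],
    [0, 0, 0],
    [0, 0, 0],
    [0, 0, 0],
    [0, 0, 0],
    [0, 0, 0],
    [0, 0, 0],
  ],
  twist=[
    [0, 0, 0],
    [0, 0, 0],
    [0, 0, 0],
    [0, 0, 0],
    [0, 0, 0],
    [0, 0, 0],
    [0, 0, 0],
    [0, 0, 0],
    [0, 0, 0],
    [0, 0, 0],
  ],
)

```text
t: 35.52
tool_pos: [0.6849, 0.0753, 0.1067]
tool_rot: [3.133, -0.0, 1.642]
wrist_force: [11.4, 1.8, -3.4]
width: 0.0379
finger_force: 38.0
```

Call:
drive_tool(
  dp=[
    [0, 0, 0],
    [0, 0, 0],
    [0, 0, 0],
    [0, 0, 0],
    [0, 0, 0],
    [0, 0, 0],
    [0, 0, 0],
    [0, 0, 0],
  ],
  twist=[
    [0, 0, 0],
    [0, 0, 0],
    [0, 0, 0],
    [0, 0, 0],
    [0, 0, 0],
    [0, 0, 0],
    [0, 0, 0],
    [0, 0, 0],
  ],
)

```text
t: 36.18
tool_pos: [0.685, 0.0753, 0.1067]
tool_rot: [3.133, -0.0, 1.642]
wrist_force: [11.9, 1.9, -2.9]
width: 0.0382
finger_force: 38.0
```

Call:
drive_tool(
  dp=[
    [0, 0, 0],
    [0, 0, 0],
    [0, 0, 0],
    [0, 0, 0],
    [0, 0, 0],
    [0, 0, 0],
    [0, 0, 0],
    [0, 0, 0],
    [0, 0, 0],
    [0, 0, 0],
  ],
  twist=[
    [0, 0, 0],
    [0, 0, 0],
    [0, 0, 0],
    [0, 0, 0],
    [0, 0, 0],
    [0, 0, 0],
    [0, 0, 0],
    [0, 0, 0],
    [0, 0, 0],
    [0, 0, 0],
  ],
  hand=1,
  squeeze=20,
)

```text
t: 37.02
tool_pos: [0.6809, 0.0748, 0.1055]
tool_rot: [3.141, 0.0, 1.642]
wrist_force: [-0.3, 0.6, 1.0]
width: 0.0854
finger_force: 0.0
```

Call:
drive_tool(
  dp=[
    [0, 0, -0.02],
    [0, 0, -0.04],
    [0, 0, -0.045],
    [0, 0, -0.045],
    [0, 0, -0.01],
    [0, 0, 0],
  ],
  twist=[
    [0, 0, 0],
    [0, 0, 0],
    [0, 0, 0],
    [0, 0, 0],
    [0, 0, 0],
    [0, 0, 0],
  ],
)

```text
t: 37.52
tool_pos: [0.683, 0.0749, 0.2377]
tool_rot: [3.134, -0.001, 1.642]
wrist_force: [0.4, 0.0, -0.5]
width: 0.0852
finger_force: 0.0
```

Call:
drive_tool(
  dp=[
    [0.008, -0.042, 0],
    [0.008, -0.042, 0],
    [0.008, -0.042, 0],
    [0.008, -0.042, 0],
    [0.008, -0.042, 0],
    [0.008, -0.042, 0],
    [0.008, -0.042, 0],
    [0, 0, 0],
    [0, 0, 0],
    [0, 0, 0],
  ],
  twist=[
    [0, 0, 0],
    [0, 0, 0],
    [0, 0, 0],
    [0, 0, 0],
    [0, 0, 0],
    [0, 0, 0],
    [0, 0, 0],
    [0, 0, -0.035],
    [0, 0, -0.035],
    [0, 0, -0.035],
  ],
)

```text
t: 38.35
tool_pos: [0.4416, 0.1027, 0.2323]
tool_rot: [-3.14, -0.0, 1.979]
wrist_force: [0.6, -0.2, -0.2]
width: 0.0856
finger_force: 0.0
```

Call:
drive_tool(
  dp=[
    [0, 0, 0],
    [0, 0, 0],
    [0, 0, 0],
    [0, 0, 0],
    [0, 0, 0],
    [0, 0, 0],
    [0, 0, 0],
    [0, 0, 0],
    [0, 0, 0],
    [0, 0, 0],
  ],
  twist=[
    [0, 0, -0.035],
    [0, 0, -0.035],
    [0, 0, -0.035],
    [0, 0, -0.035],
    [0, 0, -0.035],
    [0, 0, -0.035],
    [0, 0, -0.035],
    [0, 0, -0.035],
    [0, 0, -0.035],
    [0, 0, -0.035],
  ],
)

```text
t: 39.18
tool_pos: [0.4421, 0.1025, 0.2321]
tool_rot: [-3.141, -0.002, 3.077]
wrist_force: [-0.0, 0.1, 0.7]
width: 0.0856
finger_force: 0.0
```

Call:
drive_tool(
  dp=[
    [0, 0, 0],
    [0, 0, 0],
    [0, 0, 0],
    [0, 0, 0],
  ],
  twist=[
    [0, 0, -0.035],
    [0, 0, -0.01],
    [0, 0, 0],
    [0, 0, 0],
  ],
)

```text
t: 39.52
tool_pos: [0.4424, 0.1025, 0.2325]
tool_rot: [-3.141, -0.002, -3.071]
wrist_force: [0.3, -0.4, -0.4]
width: 0.0851
finger_force: 0.0
```

```bash
python3 - <<'E'
from h import *
w=grab_frame("wrist"); save(w,"w5.png"); o=get_obs(); print(o["tool_pos"],o["tool_rot"])
for p in((.5295,-.0412),(.4397,-.0476),(.5223,.0586),(.4335,.051)):
    r=fit([w],*p,.02,r=.05,yaws=[-.05,.15]); print(np.round(r,3))
E
```

```text
[0.4425319  0.1025394  0.23264576] [-3.14122503e+00 -1.44271274e-03 -3.07142920e+00]
[ 0.53  -0.038  0.042  0.137]
[ 0.44  -0.045  0.024  0.138]
[0.523 0.06  0.071 0.088]
[0.433 0.052 0.095 0.081]
```

View pics/w5.png

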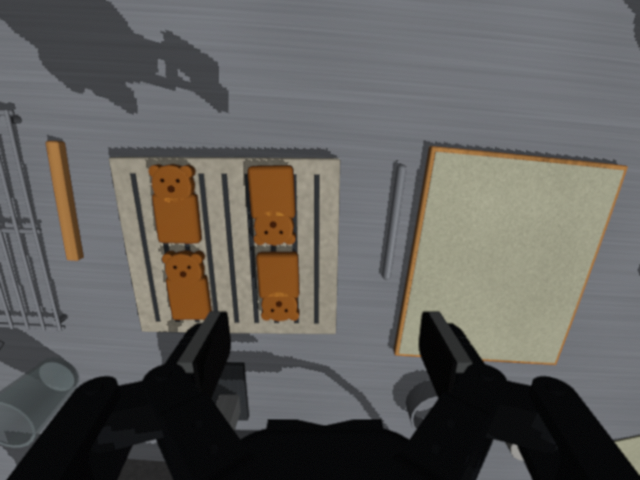

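```bash
python3 - <<'E'
from h import *
w=grab_frame("wrist")
P=px2w(w,[[434,147],[626,167],[557,363],[397,355]],.012); c=P.mean(0)
print(P[:,:2].round(3).tolist(),c.round(3),[np.linalg.norm(P[i]-P[i-3]).round(3) for i in range(4)])
e=(P[3]-P[0]+P[2]-P[1]); a=np.arctan2(e[1],e[0]); print("yaw",a)
for x,y in((-.05,.048),(.047,.048),(-.05,-.048),(.047,-.048)): print((c[:2]+[x*np.cos(a)-y*np.sin(a),x*np.sin(a)+y*np.cos(a)]).round(4))
delta(.4335,.0515,.045,.07)
E
```

```text
[[0.365, 0.208], [0.369, 0.412], [0.613, 0.411], [0.612, 0.206]] [0.49  0.309 0.012] [np.float64(0.204), np.float64(0.244), np.float64(0.205), np.float64(0.247)]
yaw -0.005813389577075617
[0.4401 0.3574]
[0.5371 0.3568]
[0.4395 0.2614]
[0.5365 0.2608]
twist z total 0.0001 then dp total [ 0.0159 -0.0629  0.2348] norm mm [ 13. -50. 188.]
```

The picture shows the four cookies still in place at (175,204), (187,285), (272,206) and (278,287), and the empty board centred near (503,258). Now to the board.

Call:
drive_tool(
  dp=[
    [0.008, -0.0315, 0],
    [0.0079, -0.0314, 0],
    [0, 0, 0.045],
    [0, 0, 0.045],
    [0, 0, 0.045],
    [0, 0, 0.04],
    [0, 0, 0.03],
    [0, 0, 0.018],
    [0, 0, 0.0105],
    [0, 0, 0],
  ],
  twist=[
    [0, 0, 0],
    [0, 0, 0],
    [0, 0, 0],
    [0, 0, 0],
    [0, 0, 0],
    [0, 0, 0],
    [0, 0, 0],
    [0, 0, 0],
    [0, 0, 0],
    [0, 0, 0],
  ],
)

```text
t: 40.45
tool_pos: [0.433, 0.0514, 0.0452]
tool_rot: [-3.141, -0.003, -3.07]
wrist_force: [-0.3, 0.1, -0.2]
width: 0.0856
finger_force: 0.0
```

Call:
drive_tool(
  dp=[
    [0, 0, 0],
    [0, 0, 0],
    [0, 0, 0],
    [0, 0, 0],
    [0, 0, 0],
    [0, 0, 0],
    [0, 0, 0],
    [0, 0, 0],
    [0, 0, 0],
    [0, 0, 0],
  ],
  twist=[
    [0, 0, 0],
    [0, 0, 0],
    [0, 0, 0],
    [0, 0, 0],
    [0, 0, 0],
    [0, 0, 0],
    [0, 0, 0],
    [0, 0, 0],
    [0, 0, 0],
    [0, 0, 0],
  ],
  hand=0.4,
  squeeze=20,
)

```text
t: 41.28
tool_pos: [0.4348, 0.0518, 0.0478]
tool_rot: [3.141, 0.002, -3.07]
wrist_force: [-0.7, 0.3, 5.2]
width: 0.0437
finger_force: 19.5
```

```bash
python3 - <<'E'
from h import *
delta(.4395,.354,.0375,0)
E
```

```text
twist z total 0.0228 then dp total [-0.0059  0.3777  0.0128] norm mm [ -5. 302.  10.]
```

Call:
drive_tool(
  dp=[
    [0, 0, -0.02],
    [0, 0, -0.03],
    [0, 0, -0.03],
    [0, 0, -0.01],
    [-0.0006, 0.042, 0],
    [-0.0006, 0.042, 0],
    [-0.0006, 0.042, 0],
    [-0.0006, 0.042, 0],
    [-0.0006, 0.042, 0],
    [-0.0006, 0.042, 0],
  ],
  twist=[
    [0, 0, 0],
    [0, 0, 0],
    [0, 0, 0],
    [0, 0, 0.0228],
    [0, 0, 0],
    [0, 0, 0],
    [0, 0, 0],
    [0, 0, 0],
    [0, 0, 0],
    [0, 0, 0],
  ],
)

```text
t: 42.12
tool_pos: [0.4368, 0.255, 0.1194]
tool_rot: [3.141, 0.001, 3.141]
wrist_force: [2.2, -0.5, -0.7]
width: 0.0431
finger_force: 21.0
```

Call:
drive_tool(
  dp=[
    [-0.0006, 0.042, 0],
    [-0.0006, 0.042, 0],
    [-0.0011, 0.0417, 0],
    [0, 0, 0],
    [0, 0, 0.03],
    [0, 0, 0.03],
    [0, 0, 0],
    [0, 0, 0],
    [0, 0, 0],
  ],
  twist=[
    [0, 0, 0],
    [0, 0, 0],
    [0, 0, 0],
    [0, 0, 0],
    [0, 0, 0],
    [0, 0, 0],
    [0, 0, 0],
    [0, 0, 0],
    [0, 0, 0],
  ],
)

```text
t: 42.87
tool_pos: [0.4392, 0.3539, 0.0718]
tool_rot: [3.141, 0.001, 3.141]
wrist_force: [0.1, 0.2, -0.4]
width: 0.0435
finger_force: 21.0
```

```bash
python3 - <<'E'
from h import *
delta(.4395,.354,.0403,0); print(get_obs()["width"])
E
```

```text
twist z total -0.0001 then dp total [-0.0003  0.0001  0.0394] norm mm [-0.  0. 31.]
0.04346256769342364
```

Call:
drive_tool(
  dp=[
    [0, 0, 0.018],
    [0, 0, 0.011],
    [0, 0, 0.006],
    [0, 0, 0.0042],
    [0, 0, 0],
    [0, 0, 0],
    [0, 0, 0],
  ],
  twist=[
    [0, 0, 0],
    [0, 0, 0],
    [0, 0, 0],
    [0, 0, 0],
    [0, 0, 0],
    [0, 0, 0],
    [0, 0, 0],
  ],
)

```text
t: 43.45
tool_pos: [0.4389, 0.354, 0.0396]
tool_rot: [3.141, 0.0, 3.142]
wrist_force: [-0.1, 0.8, 0.5]
width: 0.0431
finger_force: 22.0
```

Call:
drive_tool(
  dp=[
    [0, 0, 0],
    [0, 0, 0],
    [0, 0, 0],
    [0, 0, 0],
    [0, 0, 0],
    [0, 0, -0.02],
    [0, 0, -0.04],
    [0, 0, -0.04],
    [0, 0, -0.03],
    [0, 0, 0],
  ],
  twist=[
    [0, 0, 0],
    [0, 0, 0],
    [0, 0, 0],
    [0, 0, 0],
    [0, 0, 0],
    [0, 0, 0],
    [0, 0, 0],
    [0, 0, 0],
    [0, 0, 0],
    [0, 0, 0],
  ],
  hand=1,
)

```text
t: 44.28
tool_pos: [0.4411, 0.3559, 0.1484]
tool_rot: [3.135, 0.006, 3.141]
wrist_force: [-0.2, 0.9, 0.3]
width: 0.0853
finger_force: 0.0
```

```bash
python3 - <<'E'
from h import *
w=grab_frame("wrist"); print(np.round(fit([w],.4395,.354,.012,yaws=[-.05,.05]),3))
delta(.523,.0595,.045,.071)
E
```

```text
[0.437 0.355 0.02  0.086]
twist z total -0.0227 then dp total [-0.0771 -0.3759  0.1263] norm mm [ -62. -301.  101.]
```

Good. Next c4.

Call:
drive_tool(
  dp=[
    [0, 0, 0],
    [-0.0086, -0.0418, 0],
    [-0.0086, -0.0418, 0],
    [-0.0086, -0.0418, 0],
    [-0.0086, -0.0418, 0],
    [-0.0086, -0.0418, 0],
    [-0.0086, -0.0418, 0],
    [-0.0086, -0.0418, 0],
    [-0.0086, -0.0418, 0],
    [-0.0083, -0.0415, 0],
  ],
  twist=[
    [0, 0, -0.0227],
    [0, 0, 0],
    [0, 0, 0],
    [0, 0, 0],
    [0, 0, 0],
    [0, 0, 0],
    [0, 0, 0],
    [0, 0, 0],
    [0, 0, 0],
    [0, 0, 0],
  ],
)

```text
t: 45.17
tool_pos: [0.521, 0.0564, 0.1421]
tool_rot: [-3.141, -0.002, -3.07]
wrist_force: [0.6, -0.2, -0.6]
width: 0.0856
finger_force: 0.0
```

Call:
drive_tool(
  dp=[
    [0, 0, 0.03],
    [0, 0, 0.03],
    [0, 0, 0],
    [0, 0, 0],
    [0, 0, 0],
  ],
  twist=[
    [0, 0, 0],
    [0, 0, 0],
    [0, 0, 0],
    [0, 0, 0],
    [0, 0, 0],
  ],
)

```text
t: 45.58
tool_pos: [0.5216, 0.0587, 0.0955]
tool_rot: [3.142, -0.0, -3.069]
wrist_force: [1.0, 0.4, 0.5]
width: 0.0854
finger_force: 0.0
```

```bash
python3 - <<'E'
from h import *
w=grab_frame("wrist"); print(np.round(fit([w],.523,.059,.02,yaws=[0,.15]),3))
delta(.523,.0595,.045,.071)
E
```

```text
[0.522 0.06  0.072 0.082]
twist z total 0.0004 then dp total [-0.0012  0.0007  0.0637] norm mm [-1.  1. 51.]
```

Call:
drive_tool(
  dp=[
    [0, 0.0005, 0.025],
    [0, 0, 0.02],
    [0, 0, 0.012],
    [0, 0, 0.006],
    [0, 0, 0],
    [0, 0, 0],
  ],
  twist=[
    [0, 0, 0],
    [0, 0, 0],
    [0, 0, 0],
    [0, 0, 0],
    [0, 0, 0],
    [0, 0, 0],
  ],
)

```text
t: 46.13
tool_pos: [0.522, 0.0588, 0.0454]
tool_rot: [3.142, 0.001, -3.07]
wrist_force: [0.6, -0.6, 0.1]
width: 0.0852
finger_force: 0.0
```

Call:
drive_tool(
  dp=[
    [0, 0, 0],
    [0, 0, 0],
    [0, 0, 0],
    [0, 0, 0],
    [0, 0, 0],
    [0, 0, 0],
    [0, 0, 0],
    [0, 0, 0],
    [0, 0, 0],
    [0, 0, 0],
  ],
  twist=[
    [0, 0, 0],
    [0, 0, 0],
    [0, 0, 0],
    [0, 0, 0],
    [0, 0, 0],
    [0, 0, 0],
    [0, 0, 0],
    [0, 0, 0],
    [0, 0, 0],
    [0, 0, 0],
  ],
  hand=0.4,
)

```text
t: 46.97
tool_pos: [0.522, 0.0587, 0.0455]
tool_rot: [3.141, 0.001, -3.07]
wrist_force: [-0.8, 1.0, 5.8]
width: 0.0434
finger_force: 20.2
```

```bash
python3 - <<'E'
from h import *
z=get_obs()["tool_pos"][2]
delta(.537,.354,z-.0075,0)
E
```

```text
twist z total 0.0227 then dp total [-0.0188  0.3691  0.0094] norm mm [-15. 295.   8.]
```

Call:
drive_tool(
  dp=[
    [0, 0, -0.02],
    [0, 0, -0.03],
    [0, 0, -0.03],
    [0, 0, -0.01],
    [-0.0021, 0.041, 0],
    [-0.0021, 0.041, 0],
    [-0.0021, 0.041, 0],
    [-0.0021, 0.041, 0],
    [-0.0021, 0.041, 0],
    [-0.0021, 0.041, 0],
  ],
  twist=[
    [0, 0, 0],
    [0, 0, 0],
    [0, 0, 0],
    [0, 0, 0.0227],
    [0, 0, 0],
    [0, 0, 0],
    [0, 0, 0],
    [0, 0, 0],
    [0, 0, 0],
    [0, 0, 0],
  ],
)

```text
t: 47.8
tool_pos: [0.5314, 0.2569, 0.1168]
tool_rot: [-3.141, -0.0, 3.142]
wrist_force: [1.3, -1.2, 0.1]
width: 0.0431
finger_force: 21.0
```

Call:
drive_tool(
  dp=[
    [-0.0021, 0.041, 0],
    [-0.0021, 0.041, 0],
    [-0.002, 0.0411, 0],
    [0, 0, 0],
    [0, 0, 0.03],
    [0, 0, 0.03],
    [0, 0, 0],
    [0, 0, 0],
    [0, 0, 0],
  ],
  twist=[
    [0, 0, 0],
    [0, 0, 0],
    [0, 0, 0],
    [0, 0, 0],
    [0, 0, 0],
    [0, 0, 0],
    [0, 0, 0],
    [0, 0, 0],
    [0, 0, 0],
  ],
)

```text
t: 48.55
tool_pos: [0.5372, 0.3539, 0.0698]
tool_rot: [3.141, 0.001, 3.141]
wrist_force: [-0.5, 1.1, 1.1]
width: 0.0429
finger_force: 21.0
```

```bash
python3 - <<'E'
from h import *
delta(.537,.354,.038,0); print(get_obs()["width"])
E
```

```text
twist z total -0.0001 then dp total [0.0002 0.0002 0.0397] norm mm [ 0.  0. 32.]
0.04292313543228221
```

Call:
drive_tool(
  dp=[
    [0, 0, 0.018],
    [0, 0, 0.011],
    [0, 0, 0.006],
    [0, 0, 0.0042],
    [0, 0, 0],
    [0, 0, 0],
    [0, 0, 0],
  ],
  twist=[
    [0, 0, 0],
    [0, 0, 0],
    [0, 0, 0],
    [0, 0, 0],
    [0, 0, 0],
    [0, 0, 0],
    [0, 0, 0],
  ],
)

```text
t: 49.13
tool_pos: [0.5367, 0.3539, 0.0375]
tool_rot: [3.141, 0.0, 3.142]
wrist_force: [-0.1, 0.2, -0.6]
width: 0.0434
finger_force: 22.1
```

Call:
drive_tool(
  dp=[
    [0, 0, 0],
    [0, 0, 0],
    [0, 0, 0],
    [0, 0, 0],
    [0, 0, 0],
    [0, 0, -0.02],
    [0, 0, -0.04],
    [0, 0, -0.04],
    [0, 0, -0.03],
    [0, 0, 0],
  ],
  twist=[
    [0, 0, 0],
    [0, 0, 0],
    [0, 0, 0],
    [0, 0, 0],
    [0, 0, 0],
    [0, 0, 0],
    [0, 0, 0],
    [0, 0, 0],
    [0, 0, 0],
    [0, 0, 0],
  ],
  hand=1,
)

```text
t: 49.97
tool_pos: [0.5395, 0.3558, 0.1474]
tool_rot: [3.136, 0.007, 3.141]
wrist_force: [0.2, 0.4, 1.3]
width: 0.0855
finger_force: 0.0
```

```bash
python3 - <<'E'
from h import *
w=grab_frame("wrist"); print(np.round(fit([w],.537,.354,.012,yaws=[-.05,.05]),3))
delta(.5295,-.040,.045,.068)
E
```

```text
[ 0.537  0.355 -0.001  0.085]
twist z total -0.0217 then dp total [ 0.0447 -0.492   0.1248] norm mm [  36. -394.  100.]
```

Call:
drive_tool(
  dp=[
    [0.0037, -0.041, 0],
    [0.0037, -0.041, 0],
    [0.0037, -0.041, 0],
    [0.0037, -0.041, 0],
    [0.0037, -0.041, 0],
    [0.0037, -0.041, 0],
    [0.0037, -0.041, 0],
    [0.0037, -0.041, 0],
    [0.0037, -0.041, 0],
    [0.0037, -0.041, 0],
  ],
  twist=[
    [0, 0, -0.0217],
    [0, 0, 0],
    [0, 0, 0],
    [0, 0, 0],
    [0, 0, 0],
    [0, 0, 0],
    [0, 0, 0],
    [0, 0, 0],
    [0, 0, 0],
    [0, 0, 0],
  ],
)

```text
t: 50.85
tool_pos: [0.5262, 0.0231, 0.1405]
tool_rot: [-3.141, -0.002, -3.073]
wrist_force: [1.0, -0.3, -0.1]
width: 0.0857
finger_force: 0.0
```

Call:
drive_tool(
  dp=[
    [0.0037, -0.041, 0],
    [0.0037, -0.041, 0],
    [0, 0, 0.03],
    [0, 0, 0.03],
    [0, 0, 0],
    [0, 0, 0],
    [0, 0, 0],
  ],
  twist=[
    [0, 0, 0],
    [0, 0, 0],
    [0, 0, 0],
    [0, 0, 0],
    [0, 0, 0],
    [0, 0, 0],
    [0, 0, 0],
  ],
)

```text
t: 51.43
tool_pos: [0.5259, -0.0407, 0.0938]
tool_rot: [3.141, -0.0, -3.073]
wrist_force: [0.3, -0.5, -0.5]
width: 0.0854
finger_force: 0.0
```

```bash
python3 - <<'E'
from h import *
w=grab_frame("wrist"); print(np.round(fit([w],.529,-.04,.02,yaws=[0,.15]),3))
delta(.5295,-.040,.045,.068)
E
```

```text
[ 0.529 -0.039  0.063  0.11 ]
twist z total 0.0003 then dp total [-0.0039  0.0005  0.0616] norm mm [-3.  0. 49.]
```

Call:
drive_tool(
  dp=[
    [-0.0039, 0.001, 0.025],
    [0, 0, 0.02],
    [0, 0, 0.011],
    [0, 0, 0.005],
    [0, 0, 0],
    [0, 0, 0],
  ],
  twist=[
    [0, 0, 0],
    [0, 0, 0],
    [0, 0, 0],
    [0, 0, 0],
    [0, 0, 0],
    [0, 0, 0],
  ],
)

```text
t: 51.98
tool_pos: [0.5293, -0.04, 0.0454]
tool_rot: [-3.142, 0.001, -3.073]
wrist_force: [0.8, -0.9, 0.7]
width: 0.0856
finger_force: 0.0
```

Call:
drive_tool(
  dp=[
    [0, 0, 0],
    [0, 0, 0],
    [0, 0, 0],
    [0, 0, 0],
    [0, 0, 0],
    [0, 0, 0],
    [0, 0, 0],
    [0, 0, 0],
    [0, 0, 0],
    [0, 0, 0],
  ],
  twist=[
    [0, 0, 0],
    [0, 0, 0],
    [0, 0, 0],
    [0, 0, 0],
    [0, 0, 0],
    [0, 0, 0],
    [0, 0, 0],
    [0, 0, 0],
    [0, 0, 0],
    [0, 0, 0],
  ],
  hand=0.4,
)

```text
t: 52.82
tool_pos: [0.5292, -0.0401, 0.0453]
tool_rot: [3.142, 0.001, -3.074]
wrist_force: [-1.3, 0.3, 6.7]
width: 0.0432
finger_force: 20.2
```

```bash
python3 - <<'E'
from h import *
z=get_obs()["tool_pos"][2]
delta(.537,.260,z-.0075,0)
E
```

```text
twist z total 0.0217 then dp total [-0.0098  0.3751  0.0094] norm mm [ -8. 300.   8.]
```

Call:
drive_tool(
  dp=[
    [0, 0, -0.02],
    [0, 0, -0.03],
    [0, 0, -0.03],
    [0, 0, -0.01],
    [-0.0011, 0.0417, 0],
    [-0.0011, 0.0417, 0],
    [-0.0011, 0.0417, 0],
    [-0.0011, 0.0417, 0],
    [-0.0011, 0.0417, 0],
    [-0.0011, 0.0417, 0],
  ],
  twist=[
    [0, 0, 0],
    [0, 0, 0],
    [0, 0, 0],
    [0, 0, 0.0217],
    [0, 0, 0],
    [0, 0, 0],
    [0, 0, 0],
    [0, 0, 0],
    [0, 0, 0],
    [0, 0, 0],
  ],
)

```text
t: 53.65
tool_pos: [0.5338, 0.1617, 0.1167]
tool_rot: [3.142, -0.0, 3.141]
wrist_force: [0.5, 0.4, -0.5]
width: 0.0432
finger_force: 21.1
```

Call:
drive_tool(
  dp=[
    [-0.0011, 0.0417, 0],
    [-0.0011, 0.0417, 0],
    [-0.001, 0.0415, 0],
    [0, 0, 0],
    [0, 0, 0.03],
    [0, 0, 0.03],
    [0, 0, 0],
    [0, 0, 0],
    [0, 0, 0],
  ],
  twist=[
    [0, 0, 0],
    [0, 0, 0],
    [0, 0, 0],
    [0, 0, 0],
    [0, 0, 0],
    [0, 0, 0],
    [0, 0, 0],
    [0, 0, 0],
    [0, 0, 0],
  ],
)

```text
t: 54.4
tool_pos: [0.5372, 0.2599, 0.0695]
tool_rot: [3.141, 0.001, 3.141]
wrist_force: [0.2, 0.0, 0.6]
width: 0.0433
finger_force: 21.1
```

```bash
python3 - <<'E'
from h import *
delta(.537,.26,.0378,0); print(get_obs()["width"])
E
```

```text
twist z total -0.0002 then dp total [0.0003 0.0002 0.0397] norm mm [ 0.  0. 32.]
0.04328770204030793
```

Call:
drive_tool(
  dp=[
    [0, 0, 0.018],
    [0, 0, 0.011],
    [0, 0, 0.006],
    [0, 0, 0.0042],
    [0, 0, 0],
    [0, 0, 0],
    [0, 0, 0],
  ],
  twist=[
    [0, 0, 0],
    [0, 0, 0],
    [0, 0, 0],
    [0, 0, 0],
    [0, 0, 0],
    [0, 0, 0],
    [0, 0, 0],
  ],
)

```text
t: 54.98
tool_pos: [0.5369, 0.2601, 0.0378]
tool_rot: [3.141, 0.001, 3.142]
wrist_force: [-1.6, 0.3, -0.4]
width: 0.043
finger_force: 21.5
```

Call:
drive_tool(
  dp=[
    [0, 0, 0],
    [0, 0, 0],
    [0, 0, 0],
    [0, 0, 0],
    [0, 0, 0],
    [0, 0, -0.02],
    [0, 0, -0.04],
    [0, 0, -0.04],
    [0, 0, -0.03],
    [0, 0, 0],
  ],
  twist=[
    [0, 0, 0],
    [0, 0, 0],
    [0, 0, 0],
    [0, 0, 0],
    [0, 0, 0],
    [0, 0, 0],
    [0, 0, 0],
    [0, 0, 0],
    [0, 0, 0],
    [0, 0, 0],
  ],
  hand=1,
)

```text
t: 55.82
tool_pos: [0.5396, 0.2615, 0.1467]
tool_rot: [3.137, 0.008, 3.141]
wrist_force: [0.3, -0.6, 0.3]
width: 0.0854
finger_force: 0.0
```

```bash
python3 - <<'E'
from h import *
w=grab_frame("wrist"); print(np.round(fit([w],.537,.26,.012,yaws=[-.05,.05]),3))
delta(.4395,-.046,.045,.05)
E
```

```text
[ 0.537  0.262 -0.015  0.113]
twist z total -0.016 then dp total [ 0.1428 -0.377   0.1241] norm mm [ 114. -302.   99.]
```

Call:
drive_tool(
  dp=[
    [0.0159, -0.0419, 0],
    [0.0159, -0.0419, 0],
    [0.0159, -0.0419, 0],
    [0.0159, -0.0419, 0],
    [0.0159, -0.0419, 0],
    [0.0159, -0.0419, 0],
    [0.0159, -0.0419, 0],
    [0.0159, -0.0419, 0],
    [0.0159, -0.0419, 0],
    [0, 0, 0],
  ],
  twist=[
    [0, 0, -0.016],
    [0, 0, 0],
    [0, 0, 0],
    [0, 0, 0],
    [0, 0, 0],
    [0, 0, 0],
    [0, 0, 0],
    [0, 0, 0],
    [0, 0, 0],
    [0, 0, 0],
  ],
)

```text
t: 56.7
tool_pos: [0.4319, -0.0529, 0.1402]
tool_rot: [-3.139, -0.004, -3.1]
wrist_force: [-0.6, -0.4, -0.2]
width: 0.0852
finger_force: 0.0
```

Call:
drive_tool(
  dp=[
    [0, 0, 0.03],
    [0, 0, 0.03],
    [0, 0, 0],
    [0, 0, 0],
    [0, 0, 0],
  ],
  twist=[
    [0, 0, 0],
    [0, 0, 0],
    [0, 0, 0],
    [0, 0, 0],
    [0, 0, 0],
  ],
)

```text
t: 57.12
tool_pos: [0.4358, -0.0463, 0.0936]
tool_rot: [-3.142, -0.001, -3.091]
wrist_force: [-0.1, -1.5, -0.3]
width: 0.0854
finger_force: 0.0
```

```bash
python3 - <<'E'
from h import *
w=grab_frame("wrist"); print(np.round(fit([w],.4395,-.046,.02,yaws=[0,.15]),3))
delta(.4395,-.046,.045,.06)
E
```

```text
[ 0.44  -0.046  0.049  0.109]
twist z total -0.003 then dp total [-0.004   0.0001  0.0613] norm mm [-3.  0. 49.]
```

Call:
drive_tool(
  dp=[
    [-0.004, 0, 0.025],
    [0, 0, 0.02],
    [0, 0, 0.011],
    [0, 0, 0.005],
    [0, 0, 0],
    [0, 0, 0],
  ],
  twist=[
    [0, 0, -0.002],
    [0, 0, 0],
    [0, 0, 0],
    [0, 0, 0],
    [0, 0, 0],
    [0, 0, 0],
  ],
)

```text
t: 57.67
tool_pos: [0.4393, -0.0463, 0.0451]
tool_rot: [3.142, 0.001, -3.085]
wrist_force: [-0.0, -0.5, -0.7]
width: 0.0857
finger_force: 0.0
```

Call:
drive_tool(
  dp=[
    [0, 0, 0],
    [0, 0, 0],
    [0, 0, 0],
    [0, 0, 0],
    [0, 0, 0],
    [0, 0, 0],
    [0, 0, 0],
    [0, 0, 0],
    [0, 0, 0],
    [0, 0, 0],
  ],
  twist=[
    [0, 0, 0],
    [0, 0, 0],
    [0, 0, 0],
    [0, 0, 0],
    [0, 0, 0],
    [0, 0, 0],
    [0, 0, 0],
    [0, 0, 0],
    [0, 0, 0],
    [0, 0, 0],
  ],
  hand=0.4,
)

```text
t: 58.5
tool_pos: [0.4393, -0.0463, 0.0451]
tool_rot: [3.142, 0.001, -3.085]
wrist_force: [-1.0, -0.1, 7.2]
width: 0.043
finger_force: 20.1
```

```bash
python3 - <<'E'
from h import *
z=get_obs()["tool_pos"][2]
delta(.4395,.260,z-.0075,0)
E
```

```text
twist z total 0.018 then dp total [-2.000e-04  3.828e-01  9.400e-03] norm mm [ -0. 306.   8.]
```

Call:
drive_tool(
  dp=[
    [0, 0, -0.02],
    [0, 0, -0.03],
    [0, 0, -0.03],
    [0, 0, -0.01],
    [0, 0.0425, 0],
    [0, 0.0425, 0],
    [0, 0.0425, 0],
    [0, 0.0425, 0],
    [0, 0.0425, 0],
    [0, 0.0425, 0],
  ],
  twist=[
    [0, 0, 0],
    [0, 0, 0],
    [0, 0, 0],
    [0, 0, 0.018],
    [0, 0, 0],
    [0, 0, 0],
    [0, 0, 0],
    [0, 0, 0],
    [0, 0, 0],
    [0, 0, 0],
  ],
)

```text
t: 59.33
tool_pos: [0.4387, 0.1593, 0.1168]
tool_rot: [3.141, 0.0, 3.141]
wrist_force: [0.1, -0.1, -0.2]
width: 0.0432
finger_force: 21.1
```

Call:
drive_tool(
  dp=[
    [0, 0.0425, 0],
    [0, 0.0425, 0],
    [0, 0.0428, 0],
    [0, 0, 0],
    [0, 0, 0.03],
    [0, 0, 0.03],
    [0, 0, 0],
    [0, 0, 0],
    [0, 0, 0],
  ],
  twist=[
    [0, 0, 0],
    [0, 0, 0],
    [0, 0, 0],
    [0, 0, 0],
    [0, 0, 0],
    [0, 0, 0],
    [0, 0, 0],
    [0, 0, 0],
    [0, 0, 0],
  ],
)

```text
t: 60.08
tool_pos: [0.4394, 0.2599, 0.0694]
tool_rot: [3.141, 0.0, 3.141]
wrist_force: [-0.6, 0.3, -0.5]
width: 0.0431
finger_force: 21.1
```

```bash
python3 - <<'E'
from h import *
delta(.4395,.26,.0376,0); print(get_obs()["width"])
E
```

```text
twist z total -0.0002 then dp total [-0.0001  0.0002  0.0397] norm mm [-0.  0. 32.]
0.043123537632405874
```

Call:
drive_tool(
  dp=[
    [0, 0, 0.018],
    [0, 0, 0.011],
    [0, 0, 0.006],
    [0, 0, 0.0042],
    [0, 0, 0],
    [0, 0, 0],
    [0, 0, 0],
  ],
  twist=[
    [0, 0, 0],
    [0, 0, 0],
    [0, 0, 0],
    [0, 0, 0],
    [0, 0, 0],
    [0, 0, 0],
    [0, 0, 0],
  ],
)

```text
t: 60.67
tool_pos: [0.4392, 0.2601, 0.0375]
tool_rot: [3.141, 0.0, 3.141]
wrist_force: [-0.2, -0.0, -1.0]
width: 0.0432
finger_force: 21.2
```

Call:
drive_tool(
  dp=[
    [0, 0, 0],
    [0, 0, 0],
    [0, 0, 0],
    [0, 0, 0],
    [0, 0, 0],
    [0, 0, -0.02],
    [0, 0, -0.04],
    [0, 0, -0.045],
    [0, 0, -0.045],
    [0, 0, -0.045],
  ],
  twist=[
    [0, 0, 0],
    [0, 0, 0],
    [0, 0, 0],
    [0, 0, 0],
    [0, 0, 0],
    [0, 0, 0],
    [0, 0, 0],
    [0, 0, 0],
    [0, 0, 0],
    [0, 0, 0],
  ],
  hand=1,
)

```text
t: 61.5
tool_pos: [0.4386, 0.2596, 0.1948]
tool_rot: [-3.141, -0.0, 3.142]
wrist_force: [1.2, 1.4, -0.4]
width: 0.0854
finger_force: 0.0
```

Call:
drive_tool(
  dp=[
    [0, 0, -0.04],
    [0, 0, -0.02],
    [0, 0, 0],
    [0, 0, 0],
    [0, 0, 0],
  ],
  twist=[
    [0, 0, 0],
    [0, 0, 0],
    [0, 0, 0],
    [0, 0, 0],
    [0, 0, 0],
  ],
)

```text
t: 61.92
tool_pos: [0.4384, 0.2596, 0.2402]
tool_rot: [-3.141, -0.001, -3.142]
wrist_force: [-0.5, -0.5, -1.3]
width: 0.0851
finger_force: 0.0
```

```bash
python3 - <<'E'
from h import *
w=grab_frame("wrist"); save(w,"w6.png"); s=grab_frame("side"); save(s,"s6.png")
for p in((.4395,.26),(.537,.26),(.4395,.354),(.537,.354)): print(np.round(fit([w],*p,.012,r=.05,yaws=[-.05,.05]),3))
o=get_obs(); print(o["t"],o["tool_pos"])
E
```

```text
[ 0.439  0.262 -0.02   0.11 ]
[0.538 0.261 0.004 0.108]
[0.438 0.354 0.001 0.112]
[ 0.538  0.354 -0.004  0.109]
62.0167 [0.43822119 0.25945838 0.23970802]
```

View pics/w6.png

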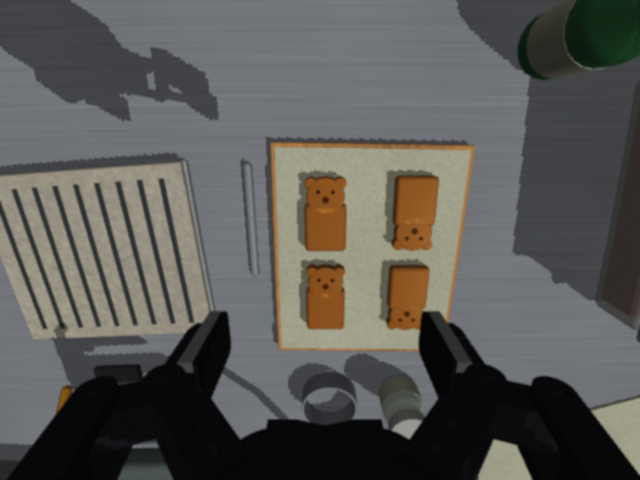

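View pics/s6.png

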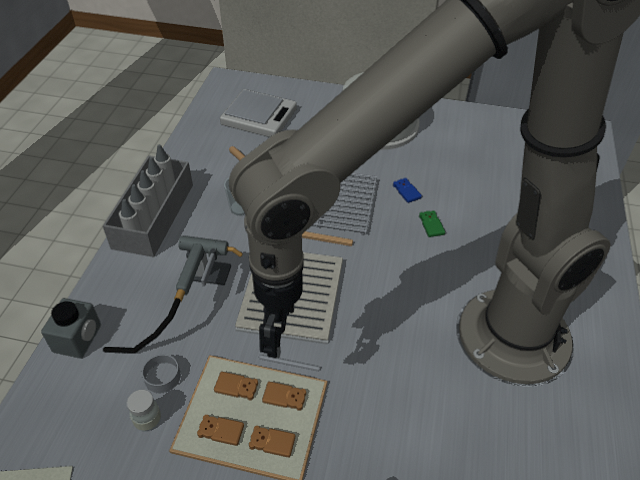

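Both pictures show all four cookies face up and apart on the board (wrist: (326,213), (326,297), (414,212), (407,296)). The plate is empty and the bystanders are where they were.

```bash
python3 -c "
from workcell import *
print(job_done())"
```

```text
the job is handed in; nothing more can be done
None
```

The job is handed in: all four cookies went onto the slotted plate, the trigger was squeezed fully twice for over two seconds each with a full release after each, and the cookies now lie face up and side by side on the icing board.

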